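# Stand the kit tin on its heavy end

## Robot

A 6-joint arm with a two-finger parallel gripper is mounted at the origin on the work surface. World frame = base frame: x ahead of the robot, y to its left, z up, the work surface at z = 0. Lengths are in m, angles in rad, forces in N, time in s.
With the tool pointing down it reaches from about 0.225 to 0.875 m from the base axis. Payload 3.4 kg.
Tool frame: the origin (TCP) lies at the very end of the fingers, on their centre line; the grasp point (between the pads) lies 19 mm behind it; x points along the fingers, z is the direction in which the jaws open and shut, and the axes are right-handed (so a half turn about x gives the same grasp; the last joint's range is limited). The gripper opens to 85 mm and grips with 20 to 120 N. Pads are 22 mm wide; open, the fingers measure 114 mm over their backs; the gripper's body (76 mm by 85 mm) begins 54 mm behind the grasp point. The pads swing forward as they close: fully open they stand 13 mm farther back than shut.
Start: joints at [1.165, 0.276, 1.505, -0, 1.361, -0.121], TCP at [0.162, 0.552, 0.231] pointing down, gripper open.
Joint ranges: [-2.89, 2.89], [-0.75, 2.08], [0.22, 2.7], [-1.18, 4.32], [0.11, 2.71], [-2.7, 2.7]. Speed limits (rad/s): [2.57, 2.57, 3.14, 3.14, 3.14, 3.14].

## Interface

Orientations are given as a unit quaternion [w, x, y, z].
In Python, from rig import manip, viewer, finder gives the robot as it stands.
- The arm moves only by the tool move_arm, never from a script. Its argument "rows" is a list of rows, each a list of 3 entries, a list of its own where there are three numbers: the shift along the tool's x, y, z in mm, then the turn about the tool's x in rad, then the finger opening in mm, from 0 to 85.4. A call has 1 to 8 rows; each row is the pose to reach, as a shift and turn from the pose measured when the call began, along the tool's axes at that moment; what a row does not reach only later rows make up. A row lasts 1/12 s, in which the tool goes at most 41.7 mm and 7.16 degrees, less where a joint would pass 70% of its speed; a pose out of reach is approached as far as the arm can. A call with a gripper value outside its range is refused whole. The fingers move at their own pace and stop on an object; "force" is the grip in N (left out, the last holds). Time passes only in rows, so rows that repeat a pose let the fingers close. It gives the time, the measured TCP pose, the force and the opening at its end, in the units of the state.
- manip.get_state(): the state, without advancing time (a new reading comes with each control period).
- viewer.get_image(name): name is "scene" or "side" or "wrist"; returns the picture (384x512x3 uint8, red, green, blue); there is no depth.
- viewer.get_calibration(name): a dict with "mtx" (3x3 intrinsics, pixels), "k1" (the pictures are not rectified: a ray, as slopes to the right and down, at radius r is drawn at 1 + k1 r^2 times it, then the intrinsics apply), "R" (3x3) and "t" (3): a world point X has camera coordinates R X + t. Camera axes: x right, y down, z forward; pixel columns grow to the right and rows downward; lengths in m; the calibration is good to about 2 mm. A picture is of the moment at which its call begins: read the wrist's pose just before it. get_calibration takes no time and is no camera call; for the wrist camera it gives the pose at the moment of the call.
- manip.sign_off(): hands the job in, once; it reports no verdict.
Trained networks look in the newest picture that a camera, given by its name, has taken for a name from the list of things; names that differ only in an ending like _2 or _b are one class to them, and where a whole thing is asked for, a point or a joint stands for the part that bears it (a point fixed in the world has none). Each returns a list of dicts, best first, with "score" (0 to 1); they miss things now and then, are a little off and sometimes report something else, mostly with a low value. They report only what shows in the picture. A call takes as long as a camera call. They do not tell look-alikes from the thing itself.
- finder.look_for(target, camera): "centre" ([column, row] in pixels, amid what is visible of it).
- finder.trace(target, camera): "mask" (384x512 bool, what is visible of it) and "centre" ([column, row] in pixels, amid what is visible of it).
The state is a dict: "clock": time; "qpos": joint angles; "qd": joint speeds; "effort": joint torques, N m; "position": TCP position; "ee_rot": TCP orientation; "contact_force": force on the tool from outside, world axes, zero at the start; "moment": the same for the moment, N m; "width": finger opening in m.
Only numpy, scipy, OpenCV 4.12 (cv2) and the standard library are available. Lean on these libraries where they do the work, as an engineer would, in place of code of your own. Each camera call takes 0.05 s, during which the arm holds its last target.

## Task

One of the two kit tins is lying on the wooden board, where the work has to go on. Lift it well clear by its handle, see which end dips, and stand it upright on that heavy end on the round cork mat, all of it on the mat. Leave the other tin lying where it is.

Things in the scene. Friction and masses are not known exactly. Their poses are not given: they have to be found in the camera images.
- tin_a_center (a point): one of two like aluminium kit tins, 150 x 56 x 60 mm high as it lies, 0.35 to 0.55 kg. Point: centre of its body, 30 mm above its underside; x along its length, y across, z to the handle. The handle pivots about y at this point, stands up by friction, stops at 31 degrees either way. Wooden grip: 44 mm along y, 24 along x, 30 high, its middle 67 mm up z from this point; grasp it across the 44 mm
- tin_b_center (a point): the second tin, alike. In each a weight fixed at one end (x does not tell which) puts the balance point about 35 mm off centre. Lifted by the grip, the tin swings to its stop, heavy end 31 degrees down; lean the grip 45 degrees the same way and the tin is nearly upright. Set down so on the heavy end's edge and let go, it rocks upright, its centre moving about 18 mm towards the side the grip leans to
- board_top (a point): square light wooden board, 200 x 200 x 12 mm, fixed flat on the table; this point is the centre of its top face. The tin to be stood up lies on it; the other tin lies on a grey plastic board of the same size
- mat_top (a point): round cork mat, 180 mm across and 6 mm thick, fixed flat on the table; this point is the centre of its top face
Things that resemble listed ones, but are neither listed nor needed, are in the scene too. What is shaped like the part that bears tin_a_center but purple or yellow is not meant.

How it is judged:
On the way:
1. the tin from the wooden board is lifted well clear: its centre more than 95 mm above the table (((height (world z) of tin_a_center above 0.095 m and horizontal distance between tin_b_center and board_top above 0.11 m) or (height (world z) of tin_b_center above 0.095 m and horizontal distance between tin_a_center and board_top above 0.11 m))), for 0.3 s.
At the end, for the whole second after the job is handed in: The tin that lay on the wooden board stands still and upright (within 10 degrees) on its heavy end on the cork mat, its centre within 55 mm of the mat's centre and 73 to 90 mm above the table; the other tin has moved less than 20 mm (((angle between tin_a_center's own x axis and vertical above 2.97159 rad and horizontal distance between tin_a_center and mat_top below 0.055 m and height (world z) of tin_a_center between 0.073 and 0.09 m and linear speed of tin_a below 0.02 m/s and horizontal distance between tin_b_center and board_top above 0.11 m and distance of tin_b_center from where it was at the start of the episode below 0.02 m) or (angle between tin_b_center's own x axis and vertical below 0.17 rad and horizontal distance between tin_b_center and mat_top below 0.055 m and height (world z) of tin_b_center between 0.073 and 0.09 m and linear speed of tin_b below 0.02 m/s and horizontal distance between tin_a_center and board_top above 0.11 m and distance of tin_a_center from where it was at the start of the episode below 0.02 m))); the robot touches nothing.
It also fails if it takes over 51 s, if anything falls off the work surface, if the arm or the gripper's body presses on something with over 40 N, if the wrist force passes 120 N, or if a joint passes its speed limit or range.

## Working session

There is one attempt and no reset: what is moved stays moved. The work goes in short steps, Python scripts to look and compute and a tool call to move; the robot and the scene stay as the last step left them, time stands still between calls to the robot, and variables do not carry over. Pictures are saved under pics/ and viewed, and the job is handed in when it is done.

Besides the shell and the picture viewer there is one more tool, called after ">>>" as a command line: name --argument value ..., lists and objects as JSON in quotes. move_arm: Moves the arm, as the interface text tells. Its arguments: {"type":"object","properties":{"rows":{"type":"array"},"force":{"type":"number"}},"required":["rows"]}

```bash
ls; mkdir -p pics
cat > h.py <<'E'
import numpy as np, cv2
from rig import manip, viewer, finder
def save(n,img,s=1.5): cv2.imwrite('pics/'+n+'.png',cv2.resize(img[:,:,::-1],None,fx=s,fy=s) if s!=1 else img[:,:,::-1])
E
python3 - <<'E'
from h import *
print(manip.get_state())
for n in ['scene','side','wrist']:
    save('0'+n,viewer.get_image(n)); c=viewer.get_calibration(n); print(n,c)
E
```

```text
pics
{'clock': 0.0, 'qpos': array([ 1.16499051e+00,  2.76595208e-01,  1.50614650e+00,  2.63716618e-05,
        1.36069826e+00, -1.20966966e-01]), 'qd': array([ 6.87250087e-04,  3.15726952e-04,  1.11914733e-03, -8.91781255e-05,
        1.18462811e-03, -1.14103667e-03]), 'effort': array([-9.81213743e-04, -4.16782308e+01, -2.45804322e+01, -4.37184708e-04,
        1.11668551e-02,  1.93038971e-06]), 'position': array([0.16134222, 0.55134399, 0.23043427]), 'ee_rot': array([ 0.56533721, -0.42428453,  0.56647859,  0.42364901]), 'contact_force': array([-0.68347477, -0.61964358, -0.11415302]), 'moment': array([-0.00339577,  0.01162716,  0.02607079]), 'width': 0.08541388150516384}
scene {'mtx': array([[416.1127451 ,   0.        , 258.74497557],
       [  0.        , 416.1127451 , 193.5536031 ],
       [  0.        ,   0.        ,   1.        ]]), 'k1': -0.14179815551322864, 'R': array([[-0.81355369,  0.58143389,  0.00806359],
       [ 0.32733176,  0.46938229, -0.82008182],
       [-0.48060827, -0.66454112, -0.57218947]]), 't': array([ 0.37185674, -0.08777526,  1.25497237])}
side {'mtx': array([[392.25248948,   0.        , 261.05864313],
       [  0.        , 392.25248948, 194.45797638],
       [  0.        ,   0.        ,   1.        ]]), 'k1': -0.0674412030237183, 'R': array([[-0.75705033, -0.65320676,  0.01399041],
       [-0.38900422,  0.43343543, -0.81290187],
       [ 0.52492905, -0.62084995, -0.58223262]]), 't': array([0.30594662, 0.25048778, 0.58942451])}
wrist {'mtx': array([[310.64914969,   0.        , 257.25228249],
       [  0.        , 310.64914969, 191.76260962],
       [  0.        ,   0.        ,   1.        ]]), 'k1': -0.018153823005559743, 'R': array([[ 2.79547762e-01,  9.60131375e-01, -8.89604375e-04],
       [ 9.17142079e-01, -2.66756807e-01,  2.96127021e-01],
       [ 2.84083536e-01, -8.35975395e-02, -9.55148154e-01]]), 't': array([-0.57523872, -0.03894159,  0.38036328])}
```

View pics/0scene.png

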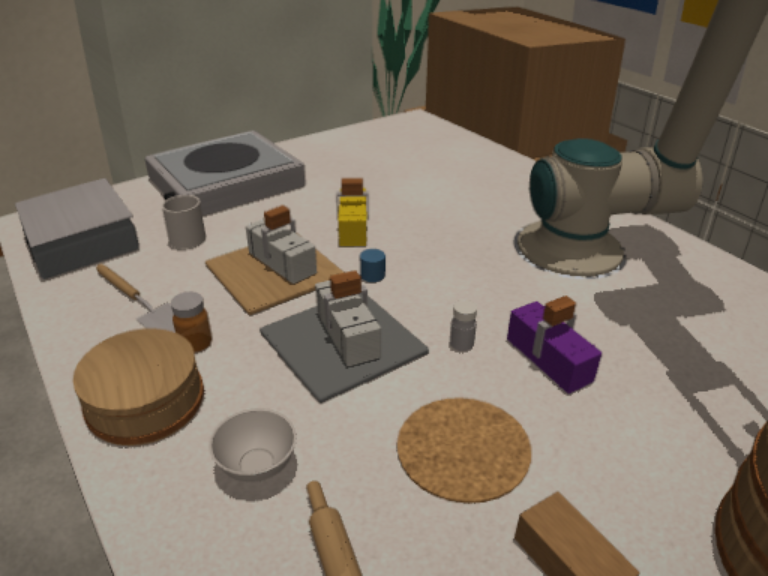

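View pics/0side.png

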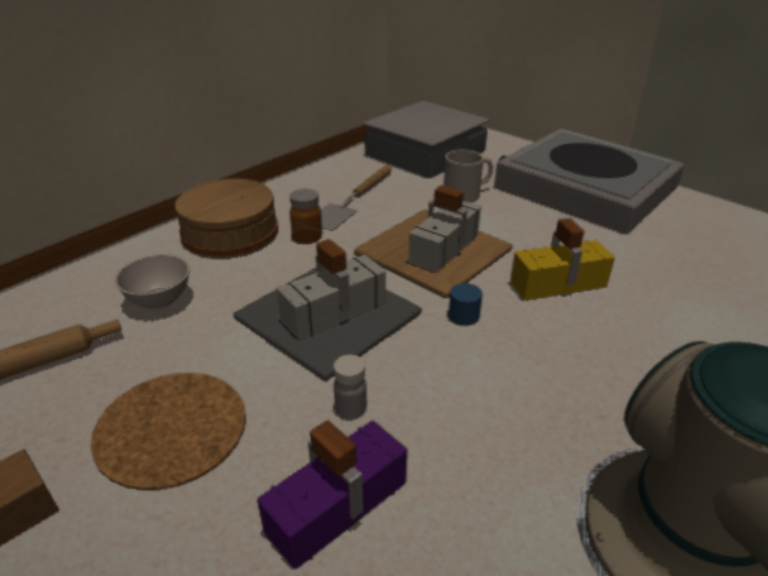

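View pics/0wrist.png

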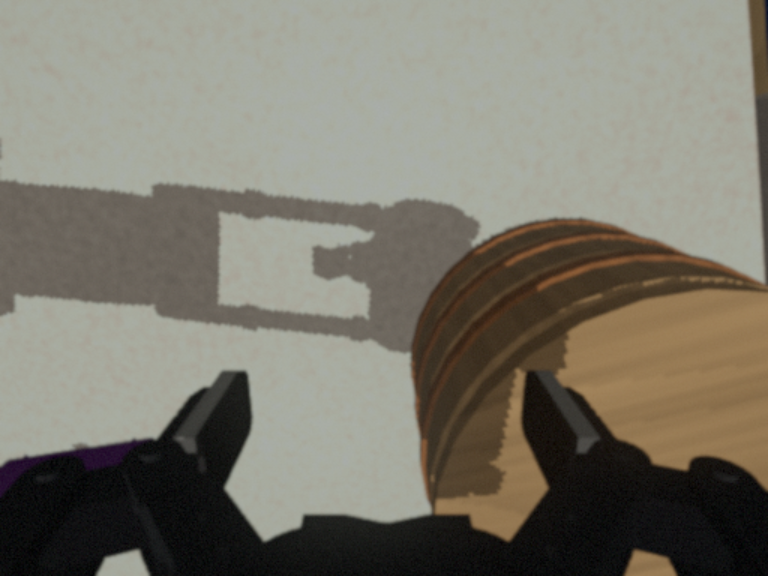

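The scene view (enlarged 1.5×) shows a grey tin on the wooden board near (280,250), the other on the grey board near (348,325), and the cork mat at (464,447). The purple and yellow tins are decoys. The moves can't tilt the tool, so leaning the grip will need another method. Next I'll measure positions.

```bash
cat >> h.py <<'E'
def ray(cal,px):
    K=cal['mtx'];d=((px[0]-K[0,2])/K[0,0],(px[1]-K[1,2])/K[1,1])
    rd=np.hypot(*d);r=rd
    for _ in range(30): r=rd/(1+cal['k1']*r*r)
    s=r/rd if rd>0 else 1
    v=cal['R'].T@np.array([d[0]*s,d[1]*s,1]);o=-cal['R'].T@cal['t'];return o,v/np.linalg.norm(v)
def proj(cal,X):
    c=cal['R']@np.asarray(X,float)+cal['t'];x,y=c[:2]/c[2];f=1+cal['k1']*(x*x+y*y)
    return np.array([cal['mtx'][0,0]*x*f+cal['mtx'][0,2],cal['mtx'][1,1]*y*f+cal['mtx'][1,2]])
def onplane(cal,px,z):
    o,v=ray(cal,px);return o+v*(z-o[2])/v[2]
def tri(*obs):
    A=np.zeros((3,3));b=np.zeros(3)
    for c,p in obs:
        o,v=ray(c,p);M=np.eye(3)-np.outer(v,v);A+=M;b+=M@o
    X=np.linalg.solve(A,b);return X,[np.round(proj(c,X)-p,1) for c,p in obs]
E
python3 - <<'E'
from h import *
for n in ['scene','side']:
    im=viewer.get_image(n);cal=viewer.get_calibration(n)
    for t in ['tin_a_center','board_top','mat_top']:
        try: r=finder.look_for(t,n)
        except Exception as e: print(t,e);continue
        for q in r[:5]: print(n,t,round(q['score'],2),np.round(q['centre'],1),'on z.006',np.round(onplane(cal,q['centre'],.006),3),'z.042',np.round(onplane(cal,q['centre'],.05),3))
    cv2.imwrite(f'pics/0z{n}.png',cv2.resize((im[120:280,130:300] if n=='scene' else im[100:270,130:350])[:,:,::-1],None,fx=3.5,fy=3.5,interpolation=cv2.INTER_CUBIC))
E
```

```text
scene tin_a_center 0.85 [234.7 145. ] on z.006 [ 0.304 -0.347  0.006] z.042 [ 0.347 -0.278  0.05 ]
scene tin_a_center 0.61 [372.8 225.2] on z.006 [0.249 0.189 0.006] z.042 [0.296 0.221 0.05 ]
scene tin_a_center 0.58 [185.9 163. ] on z.006 [ 0.485 -0.336  0.006] z.042 [ 0.516 -0.268  0.05 ]
scene board_top 0.8 [173.7 186.8] on z.006 [ 0.572 -0.241  0.006] z.042 [ 0.597 -0.179  0.05 ]
scene mat_top 0.64 [309.1 299.4] on z.006 [0.53  0.274 0.006] z.042 [0.558 0.301 0.05 ]
side tin_a_center 0.93 [374.9 174.8] on z.006 [ 0.343 -0.375  0.006] z.042 [ 0.316 -0.307  0.05 ]
side tin_a_center 0.91 [294.4 155.9] on z.006 [ 0.554 -0.313  0.006] z.042 [ 0.51 -0.25  0.05]
side tin_a_center 0.65 [218.8 326.6] on z.006 [0.316 0.206 0.006] z.042 [0.292 0.227 0.05 ]
side board_top 0.85 [283.7 178.7] on z.006 [ 0.505 -0.204  0.006] z.042 [ 0.466 -0.149  0.05 ]
side mat_top 0.95 [113.9 287. ] on z.006 [0.514 0.273 0.006] z.042 [0.473 0.288 0.05 ]
```

View pics/0zscene.png

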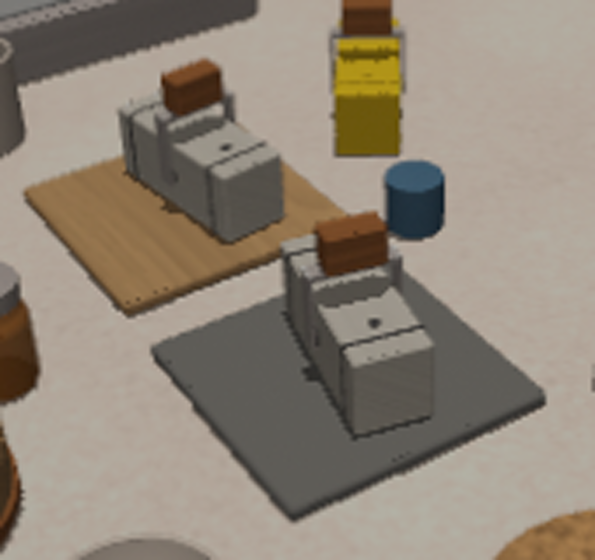

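View pics/0zside.png

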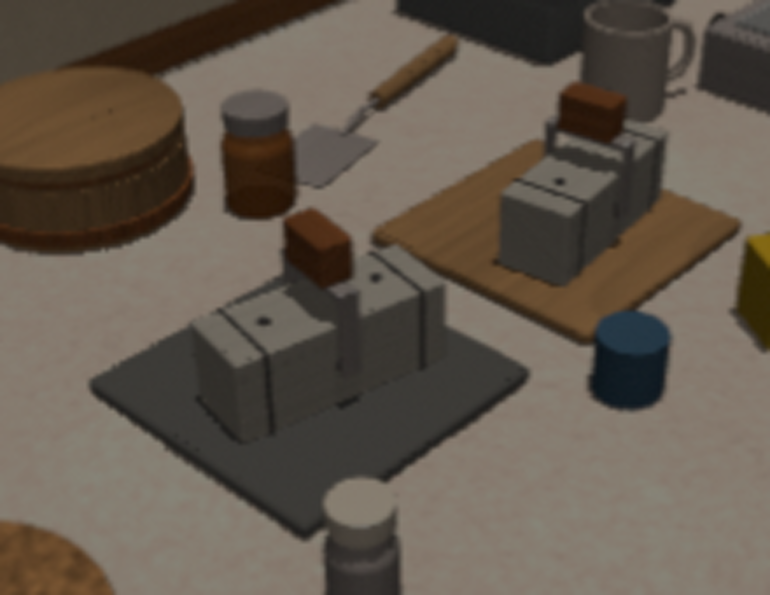

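Run:
```python
from h import *
C={n:viewer.get_calibration(n) for n in ['scene','side']}
s=lambda x,y:(C['scene'],(x/3.5+130,y/3.5+120)); d=lambda x,y:(C['side'],(x/3.5+130,y/3.5+100))
def show(l,*o): X,e=tri(*o);print(l,np.round(X,4),e)
show('gripW',s(192,88),d(591,112))
show('gripG',s(351,243),d(319,248))
# wood tin: near end top corners (toward mat/camera)
# scene near end: left-top (209,180), right-top (281,155), bottom-left(232,242), bottom right (283,220)
for l,p,z in [('LT',(209,180),.072),('RT',(281,155),.072),('LB',(232,242),.012),('RB',(283,219),.012),('farLB',(127,176),.012),('farLT',(122,104),.072)]:
    print('scene',l,np.round(onplane(*s(*p),z),3))
for l,p,z in [('LT',(502,187),.072),('RT',(580,209),.072),('LB',(500,262),.012),('RB',(563,282),.012),('farRT',(664,131),.072),('farRB',(660,200),.012)]:
    print('side',l,np.round(onplane(*d(*p),z),3))
for n in C:
    viewer.get_image(n)
    for t in ['mat_top','board_top']:
        m=finder.trace(t,n)[0]['mask'].astype(np.uint8)
        c=max(cv2.findContours(m,0,cv2.CHAIN_APPROX_NONE)[0],key=len)[:,0]
        P=np.array([onplane(C[n],p,.006 if t[0]=='m' else .012)[:2] for p in c]).astype(np.float32)
        print(n,t,cv2.minEnclosingCircle(P) ,cv2.fitEllipse(P) if t[0]=='m' else cv2.minAreaRect(P))
```

```text
gripW [ 0.5145 -0.2674  0.1071] [array([-0.1, -0.4]), array([-0.2,  0.4])]
gripG [ 0.528  -0.0143  0.1076] [array([-0.1, -0.2]), array([-0.1,  0.2])]
scene LT [ 0.544 -0.189  0.072]
scene RT [ 0.481 -0.189  0.072]
scene LB [ 0.53  -0.187  0.012]
scene RB [ 0.482 -0.193  0.012]
scene farLB [ 0.555 -0.323  0.012]
scene farLT [ 0.547 -0.334  0.072]
side LT [ 0.533 -0.193  0.072]
side RT [ 0.475 -0.206  0.072]
side LB [ 0.531 -0.192  0.012]
side RB [ 0.482 -0.201  0.012]
side farRT [ 0.497 -0.34   0.072]
side farRB [ 0.495 -0.343  0.012]
scene mat_top ((0.5267608761787415, 0.26803138852119446), 0.09168372303247452) ((0.5264384150505066, 0.26932305097579956), (0.17543043196201324, 0.1792198270559311), 92.38819122314453)
scene board_top ((0.5476753115653992, -0.2545800805091858), 0.13108432292938232) ((0.5387154817581177, -0.2555137276649475), (0.20151260495185852, 0.21297220885753632), 1.30105459690094)
side mat_top ((0.523757815361023, 0.26954224705696106), 0.0946030542254448) ((0.5229042768478394, 0.270128458738327), (0.17894990742206573, 0.18518173694610596), 72.37525939941406)
side board_top ((0.5295776724815369, -0.25499284267425537), 0.14057902991771698) ((0.5293751358985901, -0.2571111023426056), (0.20941424369812012, 0.20354551076889038), 89.7662124633789)
```

```bash
cat >> h.py <<'E'
from scipy.spatial.transform import Rotation as Ro
def toolR(st): q=st['ee_rot'];return Ro.from_quat([q[1],q[2],q[3],q[0]]).as_matrix()
def goal(X,zdir=None):
    st=manip.get_state();R=toolR(st);sh=R.T@(np.asarray(X)-st['position'])*1000
    tr=None
    if zdir is not None:
        v=R.T@np.append(zdir,0);tr=np.arctan2(-v[1],v[2])
        tr=(tr+np.pi/2)%np.pi-np.pi/2
    print('pos',np.round(st['position'],4),'shift',np.round(sh,1),'turn',tr,'q6',round(st['qpos'][5],3),'w',round(st['width'],4),'F',np.round(st['contact_force'],1),'t',st['clock'])
    return sh,tr
E
python3 - <<'E'
from h import *
print(np.round(toolR(manip.get_state()),4))
c=viewer.get_calibration('wrist');print(-c['R'].T@c['t'])
goal([.44,-.26,.30],[.99,.13])
E
```

```text
[[ 1.000e-04 -9.597e-01  2.809e-01]
 [ 1.000e-04  2.809e-01  9.597e-01]
 [-1.000e+00 -0.000e+00  1.000e-04]]
[0.08854961 0.57390748 0.37502239]
pos [0.1616 0.5519 0.2314] shift [ -68.7 -495.3 -700.9] turn 1.1554726404936329 q6 -0.121 w 0.0853 F [-0.2 -0.3 -0.2] t 0.85
```

Run:
```python
from h import *
goal([.518,-.307,.30],[.99,.13])
```

```text
pos [0.1616 0.5519 0.2314] shift [ -68.7 -583.4 -724.1] turn 1.1554726404936329 q6 -0.121 w 0.0853 F [-0.2 -0.3 -0.2] t 0.85
```

>>> move_arm --rows '[[[-70,-190,-270],0.4,85],[[-70,-190,-270],0.4,85],[[-70,-190,-270],0.4,85],[[-70,-190,-270],0.4,85],[[-70,-190,-270],0.4,85],[[-70,-190,-270],0.4,85],[[-70,-190,-270],0.4,85],[[-70,-190,-270],0.4,85]]'

```text
clock: 1.52
position: [0.2666, 0.2414, 0.3011]
ee_rot: [0.639, -0.303, 0.638, 0.303]
contact_force: [1.9, 0.2, 0.2]
width: 0.085
```

Run:
```python
from h import *
goal([.518,-.307,.30],[.99,.13])
```

```text
pos [0.2666 0.2414 0.3011] shift [   1.1 -541.3 -266.4] turn 0.7565995336299798 q6 -0.345 w 0.085 F [1.9 0.2 0.2] t 1.5167
```

>>> move_arm --rows '[[[1,-541,-266],0.757,85],[[1,-541,-266],0.757,85],[[1,-541,-266],0.757,85],[[1,-541,-266],0.757,85],[[1,-541,-266],0.757,85],[[1,-541,-266],0.757,85],[[1,-541,-266],0.757,85],[[1,-541,-266],0.757,85]]'

```text
clock: 2.18
position: [0.4056, -0.0622, 0.3006]
ee_rot: [0.706, -0.045, 0.705, 0.046]
contact_force: [-0.4, 1.4, 0.9]
width: 0.0844
```

Run:
```python
from h import *
goal([.518,-.307,.30],[.99,.13])
```

```text
pos [ 0.4056 -0.0622  0.3006] shift [   0.8 -257.2   80. ] turn -0.001821724982242312 q6 -0.452 w 0.0844 F [-0.4  1.4  0.9] t 2.1833
```

>>> move_arm --rows '[[[1,-257,80],0,85],[[1,-257,80],0,85],[[1,-257,80],0,85],[[1,-257,80],0,85],[[1,-257,80],0,85],[[1,-257,80],0,85],[[1,-257,80],0,85],[[1,-257,80],0,85]]'

```text
clock: 2.85
position: [0.5195, -0.3118, 0.2981]
ee_rot: [0.706, -0.045, 0.705, 0.044]
contact_force: [0.4, 0.1, -0.3]
width: 0.0849
```

Run:
```python
from h import *
goal([.518,-.307,.30],[.99,.13])
im=viewer.get_image('wrist');cal=viewer.get_calibration('wrist');save('1w',im)
np.save('w1.npy',im)
print([ (round(q['score'],2),np.round(q['centre'],1)) for q in finder.look_for('tin_a_center','wrist')], proj(cal,[.5145,-.2674,.107]))
```

```text
pos [ 0.5195 -0.3118  0.2981] shift [-1.9  4.9 -0.9] turn -0.005451013875496846 q6 -0.781 w 0.0849 F [ 0.4  0.1 -0.3] t 2.85
[(0.64, array([258. , 111.1])), (0.6, array([105.1, 137.4]))] [258.47631153 130.05630147]
```

View pics/1w.png

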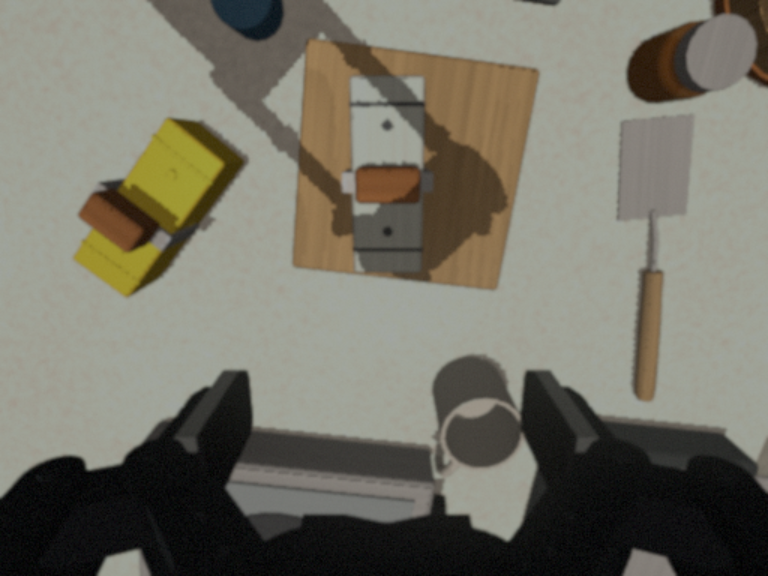

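Run:
```python
from h import *
cal=viewer.get_calibration('wrist')
S=viewer.get_calibration('scene');D=viewer.get_calibration('side')
p=np.array([388,185])/1.5
for z in [.107,.115,.124]: print(z,onplane(cal,p,z))
print(tri((cal,p),(S,(192/3.5+130,86/3.5+120)),(D,(591/3.5+130,110/3.5+100))))
# axis: tin end edges midpoints
a=onplane(cal,np.array([387.5,76])/1.5,.072);b=onplane(cal,np.array([388,271])/1.5,.072);print(a,b,(a+b)/2,np.linalg.norm(a-b),np.degrees(np.arctan2(*(a-b)[[1,0]])))
# board
q=[onplane(cal,np.array(v)/1.5,.012)[:2] for v in [(311,40),(538,70),(495,290),(293,266)]];print(q,np.mean(q,0))
```

```text
0.107 [ 0.51312842 -0.25856422  0.107     ]
0.115 [ 0.51299665 -0.25792362  0.115     ]
0.124 [ 0.51284841 -0.25720296  0.124     ]
(array([ 0.51364606, -0.26117917,  0.11139238]), [array([0.2, 2.9]), array([ 1. , -0.4]), array([-1.3,  0.4])])
[ 0.50314967 -0.18360727  0.072     ] [ 0.52272723 -0.33022551  0.072     ] [ 0.51293845 -0.25691639  0.072     ] 0.1479195355630136 97.60557246181956
[array([ 0.4354638 , -0.15639852]), array([ 0.62870517, -0.15433628]), array([ 0.63057983, -0.35176331]), array([ 0.43466447, -0.35288488])] [ 0.53235332 -0.25384575]
```

Run:
```python
from h import *
goal([.5135,-.261,.087],[np.cos(.1327),np.sin(.1327)])
```

```text
pos [ 0.5178 -0.3072  0.2989] shift [212.   46.    1.3] turn -0.005186982078340563 q6 -0.78 w 0.0848 F [-0.5  1.4 -0.9] t 2.95
```

>>> move_arm --rows '[[[0,40,1],-0.005,85],[[0,46,1],-0.005,85],[[35,46,1],-0.005,85],[[70,46,1],-0.005,85],[[105,46,1],-0.005,85],[[140,46,1],-0.005,85],[[160,46,1],-0.005,85],[[160,46,1],-0.005,85]]'

```text
clock: 3.62
position: [0.5094, -0.2573, 0.1349]
ee_rot: [0.703, -0.044, 0.708, 0.05]
contact_force: [-1.1, 0.1, -0.4]
width: 0.085
```

Run:
```python
from h import *
goal([.5135,-.261,.087],[np.cos(.1327),np.sin(.1327)])
a=viewer.get_image('scene');b=viewer.get_image('side');w=viewer.get_image('wrist')
save('2w',w,1)
f=lambda x:cv2.resize(x[:,:,::-1],None,fx=4,fy=4,interpolation=cv2.INTER_CUBIC)
cv2.imwrite('pics/2ab.png',np.hstack([f(a[90:220,140:240]),f(b[90:220,250:350])]))
```

```text
pos [ 0.5094 -0.2573  0.1349] shift [47.9 -4.7  3.8] turn 0.0012934876731753864 q6 -0.726 w 0.085 F [-1.1  0.1 -0.4] t 3.6167
```

View pics/2ab.png

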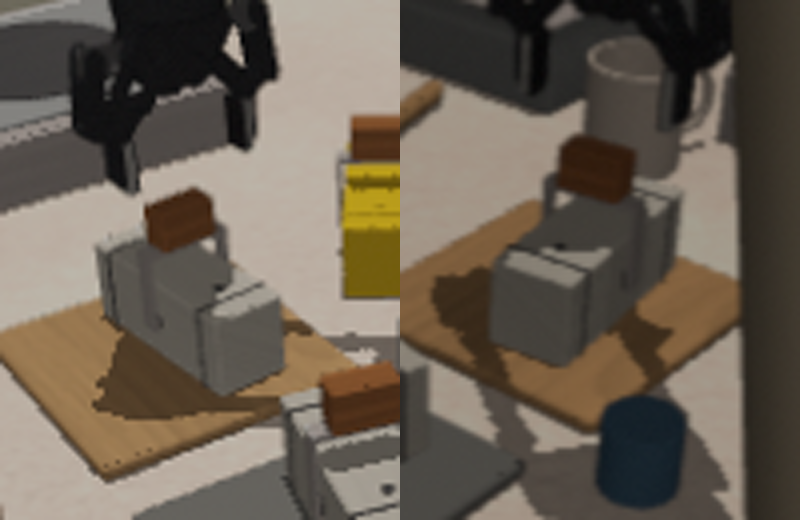

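View pics/2w.png

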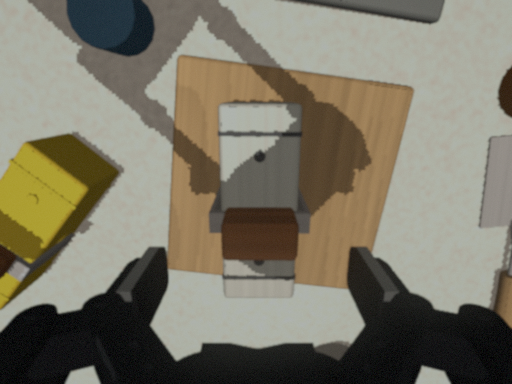

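Run:
```python
from h import *
cal=viewer.get_calibration('wrist')
print('far top',onplane(cal,(260,259.5),.124),'near bottom',onplane(cal,(260,208),.094))
for y in (222,298): print(onplane(cal,(y,250),.124))
a=onplane(cal,(261,102),.072);b=onplane(cal,(259,297),.072);print(a,b,(a+b)/2,np.linalg.norm(a-b))
goal([.5135,-.261,.087],[np.cos(.1327),np.sin(.1327)])
```

```text
far top [ 0.51726024 -0.27487872  0.124     ] near bottom [ 0.51476834 -0.25422747  0.094     ]
[ 0.4947785  -0.27170162  0.124     ]
[ 0.53808517 -0.26591156  0.124     ]
[ 0.50661859 -0.18857822  0.072     ] [ 0.52576701 -0.33755586  0.072     ] [ 0.5161928  -0.26306704  0.072     ] 0.15020319145460362
pos [ 0.5138 -0.2608  0.1409] shift [53.9 -0.1 -0.5] turn 0.0007597369349872096 q6 -0.727 w 0.085 F [-0.2 -0.8 -0.1] t 3.7667
```

>>> move_arm --rows '[[[25,-2,2],0,85],[[45,-2,2],0,85],[[54,-2,2],0,85],[[54,-2,2],0,85],[[54,-2,2],0,20],[[54,-2,2],0,20],[[54,-2,2],0,20],[[54,-2,2],0,20]]' --force 80

```text
clock: 4.43
position: [0.5166, -0.2631, 0.0885]
ee_rot: [0.707, -0.048, 0.704, 0.047]
contact_force: [-0.8, 0.2, 3.6]
width: 0.0434
```

Run:
```python
from h import *
goal([.516,-.263,.16],[np.cos(.1327),np.sin(.1327)])
```

```text
pos [ 0.5166 -0.2631  0.0885] shift [-71.5   0.   -0.2] turn 0.0009291666485728989 q6 -0.727 w 0.0434 F [-0.8  0.2  3.6] t 4.4333
```

>>> move_arm --rows '[[[-20,0,0],0,20],[[-45,0,0],0,20],[[-75,0,0],0,20],[[-105,0,0],0,20],[[-130,0,0],0,20],[[-140,0,0],0,20],[[-140,0,0],0,20],[[-140,0,0],0,20]]'

```text
clock: 5.1
position: [0.5155, -0.2627, 0.2278]
ee_rot: [0.707, -0.047, 0.704, 0.047]
contact_force: [-1.1, 0.5, -4.3]
width: 0.0431
```

Run:
```python
from h import *
goal([.516,-.263,.16],[np.cos(.1327),np.sin(.1327)])
a=viewer.get_image('scene');b=viewer.get_image('side');w=viewer.get_image('wrist')
save('3w',w,1)
f=lambda x:cv2.resize(x[:,:,::-1],None,fx=2.6,fy=2.6,interpolation=cv2.INTER_CUBIC)
cv2.imwrite('pics/3ab.png',np.hstack([f(a[40:220,110:260]),f(b[40:220,210:360])]))
```

```text
pos [ 0.5155 -0.2627  0.2278] shift [67.8 -0.3  0.2] turn 0.0009235163938625668 q6 -0.727 w 0.0431 F [-1.1  0.5 -4.3] t 5.1
```

View pics/3ab.png

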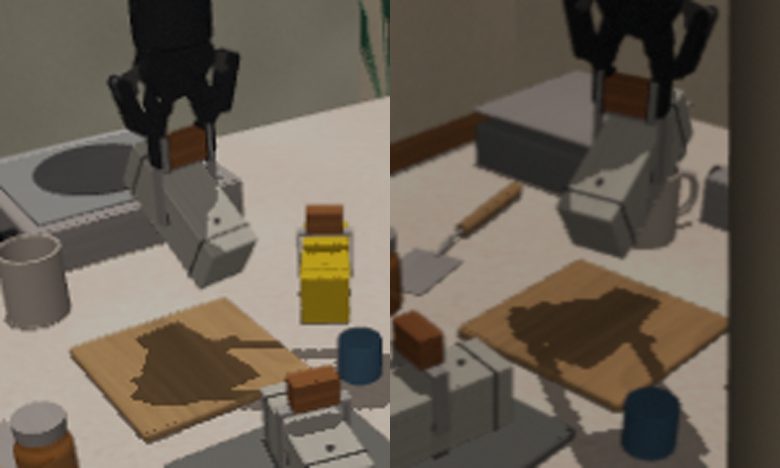

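View pics/3w.png

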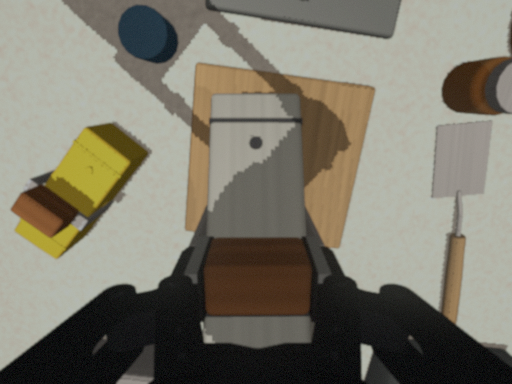

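The end dipping is the +y end (tool +y, towards the mat). In the scene view it's the near end, lowest corner around crop (205,285). Because the tool can't tilt, I'll set the tin flat on the mat and push the free handle over to its stop on the heavy side. Then I'll regrasp the leaned grip, which should hang the tin at about 62°, past its balance angle.

Run:
```python
from h import *
goal([.525,.26,.285],[np.cos(.1327),np.sin(.1327)])
```

```text
pos [ 0.5148 -0.2622  0.2261] shift [-58.  516.3  79.7] turn 0.0008705249255198666 q6 -0.727 w 0.0431 F [-0.2  0.4 -4.8] t 5.25
```

>>> move_arm --rows '[[[-20,5,1],0,20],[[-40,25,4],0,20],[[-58,55,8],0,20],[[-58,88,14],0,20],[[-58,121,19],0,20],[[-58,154,24],0,20],[[-58,187,29],0,20],[[-58,220,34],0,20]]'

```text
clock: 5.92
position: [0.5182, -0.0381, 0.2827]
ee_rot: [0.705, -0.046, 0.706, 0.048]
contact_force: [-0.4, -0.5, -4.6]
width: 0.0431
```

>>> move_arm --rows '[[[0,35,5],0,20],[[0,70,11],0,20],[[0,105,16],0,20],[[0,140,21],0,20],[[0,175,27],0,20],[[0,210,32],0,20],[[0,245,38],0,20],[[0,270,42],0,20]]'

```text
clock: 6.58
position: [0.5229, 0.2381, 0.2813]
ee_rot: [0.703, -0.046, 0.708, 0.049]
contact_force: [-0.5, 0.1, -3.9]
width: 0.0428
```

Run:
```python
from h import *
goal([.525,.27,.085],[np.cos(.1327),np.sin(.1327)])
```

```text
pos [0.5229 0.2381 0.2813] shift [196.4  30.5   7.5] turn 0.002161817415585743 q6 0.168 w 0.0428 F [-0.5  0.1 -3.9] t 6.5833
```

>>> move_arm --rows '[[[25,30,7],0,20],[[60,30,7],0,20],[[95,30,7],0,20],[[130,30,7],0,20],[[155,30,7],0,20],[[170,30,7],0,20],[[182,30,7],0,20],[[190,30,7],0,20]]'

```text
clock: 7.25
position: [0.5232, 0.2681, 0.0886]
ee_rot: [0.702, -0.047, 0.709, 0.048]
contact_force: [0.1, -2.5, -0.5]
width: 0.0429
```

Run:
```python
from h import *
goal([.525,.27,.083],[np.cos(.1327),np.sin(.1327)])
a=viewer.get_image('scene');b=viewer.get_image('side')
f=lambda x:cv2.resize(x[:,:,::-1],None,fx=2.1,fy=2.1,interpolation=cv2.INTER_CUBIC)
cv2.imwrite('pics/4ab.png',np.hstack([f(a[170:350,220:400]),f(b[150:330,20:200])]))
```

```text
pos [0.5232 0.2681 0.0886] shift [5.6 1.6 2.1] turn 0.002322614675725143 q6 0.216 w 0.0429 F [ 0.1 -2.5 -0.5] t 7.25
```

View pics/4ab.png

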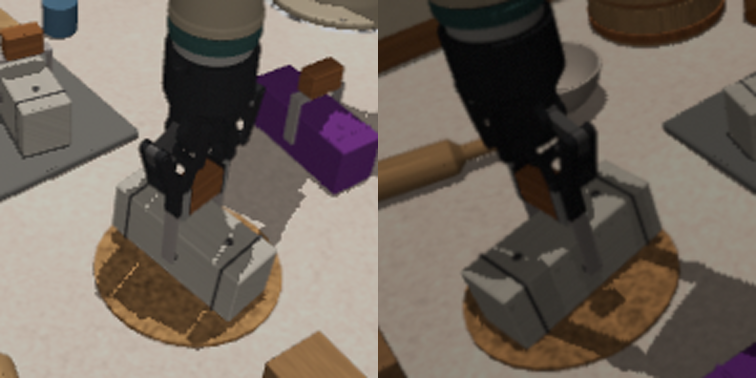

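>>> move_arm --rows '[[[3,1,1],0,20],[[5,1,1],0,20],[[5,1,1],0,20],[[5,1,1],0,85],[[5,1,1],0,85],[[5,1,1],0,85],[[5,1,1],0,85],[[-5,1,1],0,85]]'

```text
clock: 8.02
position: [0.5228, 0.2697, 0.093]
ee_rot: [0.701, -0.047, 0.71, 0.048]
contact_force: [-0.9, 0.1, -0.1]
width: 0.085
```

Run:
```python
from h import *
goal([.525,.27,.083],[np.cos(.1327),np.sin(.1327)])
a=viewer.get_image('scene');b=viewer.get_image('side')
f=lambda x:cv2.resize(x[:,:,::-1],None,fx=2.1,fy=2.1,interpolation=cv2.INTER_CUBIC)
cv2.imwrite('pics/5ab.png',np.hstack([f(a[170:350,220:400]),f(b[150:330,20:200])]))
save('5w',viewer.get_image('wrist'),1)
```

```text
pos [0.5228 0.2697 0.093 ] shift [10.   0.   2.3] turn 0.0017700478887594517 q6 0.217 w 0.085 F [-0.9  0.1 -0.1] t 8.0167
```

View pics/5ab.png

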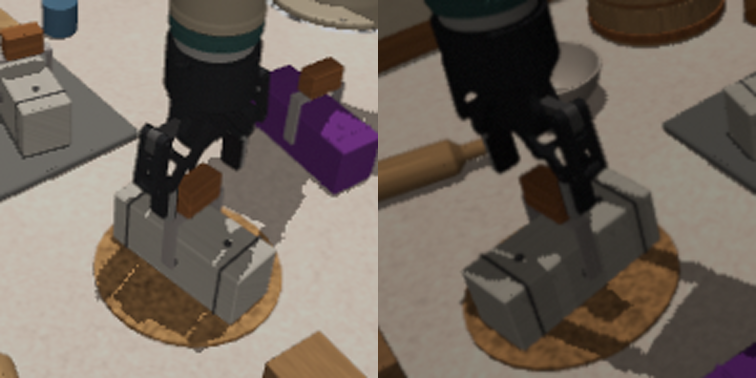

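View pics/5w.png

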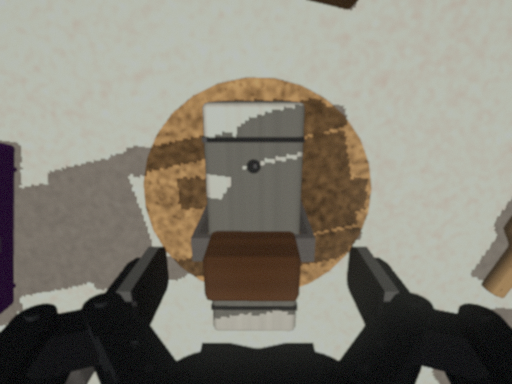

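Run:
```python
from h import *
cal=viewer.get_calibration('wrist')
a=onplane(cal,(254,102),.066);b=onplane(cal,(254.5,330),.066);print(a,b,(a+b)/2,np.linalg.norm(a-b))
m=[onplane(cal,p,.006)[:2] for p in [(258,78),(145,185),(370,185),(165,130),(352,130)]]
print(m)
m=np.array(m);A=np.c_[2*m,np.ones(len(m))];print(np.linalg.lstsq(A,(m**2).sum(1),rcond=None)[0])
g=[onplane(cal,(254,299),.118),onplane(cal,(254,233),.088)];print(g)
goal([.523,.27,.135],[np.cos(.1327),np.sin(.1327)])
```

```text
[0.51288144 0.34280942 0.066     ] [0.53288747 0.19576767 0.066     ] [0.52288446 0.26928855 0.066     ] 0.14839648118734936
[array([0.51258399, 0.35841346]), array([0.43552869, 0.26826442]), array([0.60981871, 0.29250006]), array([0.44901099, 0.31303265]), array([0.58648092, 0.33195963])]
[ 0.5244387   0.27002646 -0.34017434]
[array([0.52516654, 0.25786164, 0.118     ]), array([0.52209357, 0.27687585, 0.088     ])]
pos [0.525  0.2704 0.0954] shift [-39.6   0.   -2.3] turn 0.0018001539879450856 q6 0.217 w 0.085 F [ 0.1  0.2 -0.3] t 8.1667
```

>>> move_arm --rows '[[[-25,0,-2],0,85],[[-45,0,-2],0,85],[[-45,-30,-2],0,40],[[-45,-55,-2],0,10],[[-45,-55,-2],0,0],[[-45,-55,-2],0,0],[[-45,-55,-2],0,0],[[-45,-55,-2],0,0]]'

```text
clock: 8.83
position: [0.5306, 0.2162, 0.1401]
ee_rot: [0.703, -0.046, 0.708, 0.049]
contact_force: [0.0, -0.2, 0.0]
width: 0.0118
```

Run:
```python
from h import *
goal([.5229,.2693,.092],[np.cos(.1327),np.sin(.1327)])
```

```text
pos [0.5306 0.2162 0.1401] shift [48.3 53.4 -0.1] turn 0.0021827188585783475 q6 0.125 w 0.0118 F [ 0.  -0.2  0. ] t 8.8333
```

>>> move_arm --rows '[[[25,0,0],0,0],[[46,0,0],0,0],[[48,0,0],0,0],[[48,20,0],0,0],[[48,35,0],0,0],[[48,48,0],0,0],[[48,58,0],0,0],[[48,62,0],0,0]]'

```text
clock: 9.5
position: [0.5218, 0.2797, 0.0928]
ee_rot: [0.703, -0.047, 0.708, 0.05]
contact_force: [1.4, -1.9, 0.8]
width: 0.0005
```

Run:
```python
from h import *
goal([.5229,.2693,.092],[np.cos(.1327),np.sin(.1327)])
a=viewer.get_image('scene');b=viewer.get_image('side')
f=lambda x:cv2.resize(x[:,:,::-1],None,fx=2.1,fy=2.1,interpolation=cv2.INTER_CUBIC)
cv2.imwrite('pics/6ab.png',np.hstack([f(a[170:350,220:400]),f(b[150:330,20:200])]))
```

```text
pos [0.5218 0.2797 0.0928] shift [  0.8 -10.5  -0.3] turn 0.0039851675818234344 q6 0.23 w 0.0005 F [ 1.4 -1.9  0.8] t 9.5
```

View pics/6ab.png

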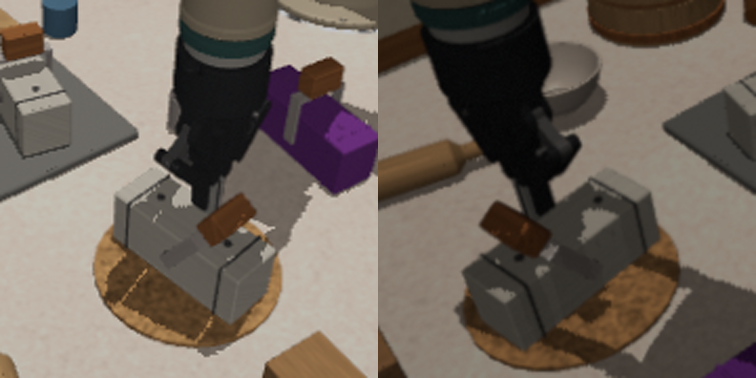

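>>> move_arm --rows '[[[0,-15,0],0,0],[[-25,-30,0],0,0],[[-60,-40,0],0,85],[[-80,-30,0],0,85],[[-80,-20,0],0,85],[[-80,-20,0],0,85]]'

```text
clock: 10.1
position: [0.5261, 0.2585, 0.1741]
ee_rot: [0.704, -0.046, 0.707, 0.05]
contact_force: [0.1, -0.1, -0.1]
width: 0.048
```

Run:
```python
from h import *
goal([.5229,.2693,.092],[np.cos(.1327),np.sin(.1327)])
w=viewer.get_image('wrist');save('7w',w,1.5)
a=viewer.get_image('scene');b=viewer.get_image('side')
f=lambda x:cv2.resize(x[:,:,::-1],None,fx=3,fy=3,interpolation=cv2.INTER_CUBIC)
cv2.imwrite('pics/7ab.png',np.hstack([f(a[230:330,255:385]),f(b[220:320,55:185])]))
```

```text
pos [0.5261 0.2585 0.1741] shift [82.2 10.6 -1.4] turn 0.003222876060272606 q6 0.196 w 0.048 F [ 0.1 -0.1 -0.1] t 10.1
```

View pics/7ab.png

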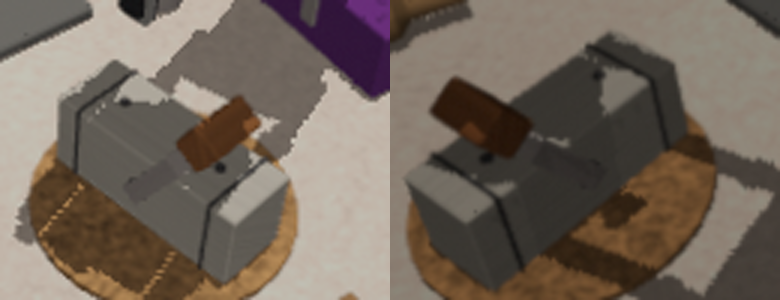

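View pics/7w.png

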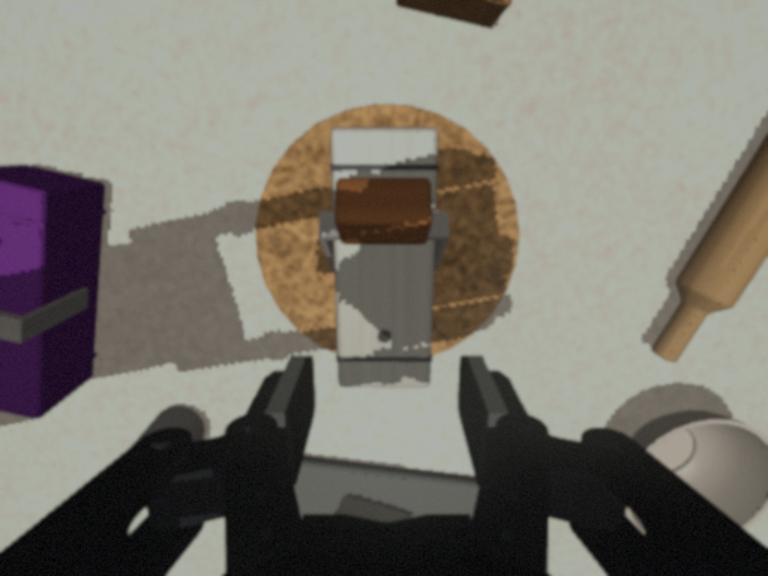

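Run:
```python
from h import *
S=viewer.get_calibration('scene');D=viewer.get_calibration('side');W=viewer.get_calibration('wrist')
sc=(219/3+255,133/3+230);sd=(91/3+55,118/3+220);w=(383/1.5,211/1.5)
X,e=tri((S,sc),(D,sd),(W,w));print(X,e);print(tri((S,sc),(D,sd)))
a=onplane(W,(385/1.5,128/1.5),.066);b=onplane(W,(385/1.5,386/1.5),.066);c=(a+b)/2;print(a,b,c)
ux=np.array([-np.sin(.1327),np.cos(.1327)]);d=(X-c)[:2]@ux;print('along',d,'lean',np.degrees(np.arctan2(d,X[2]-.036)))
# model projections of grip corners for leans
for L in (25,31,37,45):
    l=np.radians(L);C=np.array([*c[:2],.036]);U=np.append(ux,0);V=np.array([np.cos(.1327),np.sin(.1327),0]);Z=np.array([0,0,1.])
    P=[]
    for dx in(-12,12):
        for dz in(52,82):
            for dy in(-22,22):
                P.append(C+U*(dx*np.cos(l)+dz*np.sin(l))*1e-3+Z*(dz*np.cos(l)-dx*np.sin(l))*1e-3+V*dy*1e-3)
    for n,cal in(('S',S),('D',D),('W',W)):
        q=np.array([proj(cal,p) for p in P]);
        if n=='S':q=(q-[255,230])*3
        if n=='D':q=(q-[55,220])*3+[390,0]
        if n=='W':q=q*1.5
        print(L,n,np.round([q.min(0),q.max(0)]).tolist())
```

```text
[0.51709194 0.30208856 0.09298498] [array([ 0.6, -0.2]), array([0.2, 0.4]), array([1.9, 1.1])]
(array([0.51832284, 0.30178483, 0.09281819]), [array([0., 0.]), array([ 0., -0.])])
[0.5109904  0.34069866 0.066     ] [0.53103056 0.19587473 0.066     ] [0.52101048 0.2682867  0.066     ]
along 0.03402314821644166 lean 30.83951111847096
25 S [[169.0, 79.0], [261.0, 166.0]]
25 D [[433.0, 62.0], [545.0, 155.0]]
25 W [[333.0, 190.0], [434.0, 258.0]]
31 S [[175.0, 90.0], [269.0, 174.0]]
31 D [[424.0, 75.0], [538.0, 165.0]]
31 W [[334.0, 173.0], [435.0, 246.0]]
37 S [[181.0, 101.0], [276.0, 182.0]]
37 D [[417.0, 88.0], [531.0, 174.0]]
37 W [[334.0, 158.0], [434.0, 235.0]]
45 S [[189.0, 116.0], [284.0, 192.0]]
45 D [[409.0, 107.0], [522.0, 187.0]]
45 W [[335.0, 141.0], [434.0, 221.0]]
```

Run:
```python
from h import *
goal([.517,.3045,.080],[np.cos(.1327),np.sin(.1327)])
```

```text
pos [0.5242 0.2573 0.1712] shift [91.3 47.4  0.2] turn 0.0038706768557768 q6 0.196 w 0.0703 F [0.4 0.6 0.2] t 10.25
```

>>> move_arm --rows '[[[0,30,0],0,85],[[0,47,0],0,85],[[0,47,0],0,85],[[25,47,0],0,85],[[55,47,0],0,85],[[80,47,0],0,85],[[91,47,0],0,85],[[91,47,0],0,85]]'

```text
clock: 10.92
position: [0.5143, 0.302, 0.0766]
ee_rot: [0.699, -0.049, 0.712, 0.048]
contact_force: [-1.0, 0.4, -0.2]
width: 0.0849
```

Run:
```python
from h import *
goal([.517,.3045,.080],[np.cos(.1327),np.sin(.1327)])
a=viewer.get_image('scene');b=viewer.get_image('side')
f=lambda x:cv2.resize(x[:,:,::-1],None,fx=3,fy=3,interpolation=cv2.INTER_CUBIC)
cv2.imwrite('pics/8ab.png',np.hstack([f(a[200:330,255:385]),f(b[190:320,55:185])]))
```

```text
pos [0.5143 0.302  0.0766] shift [-3.5  2.1  3. ] turn 0.0036990091472000053 q6 0.272 w 0.0849 F [-1.   0.4 -0.2] t 10.9167
```

View pics/8ab.png

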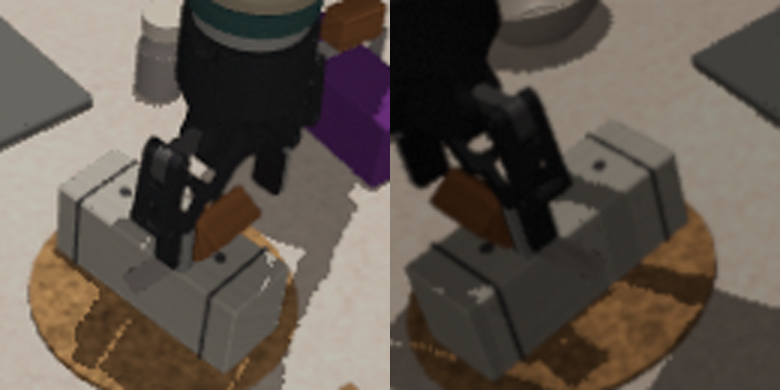

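>>> move_arm --rows '[[[-3,4,3],0,85],[[-3,4,3],0,85],[[-3,4,3],0,20],[[-3,4,3],0,20],[[-3,4,3],0,20],[[-3,4,3],0,20],[[-3,4,3],0,20],[[-3,4,3],0,20]]' --force 110

```text
clock: 11.68
position: [0.5194, 0.308, 0.0843]
ee_rot: [0.702, -0.047, 0.709, 0.049]
contact_force: [-1.4, -0.2, 5.3]
width: 0.042
```

>>> move_arm --rows '[[[-10,0,0],0,20],[[-25,0,0],0,20],[[-40,0,0],0,20],[[-55,0,0],0,20],[[-70,0,0],0,20],[[-80,0,0],0,20],[[-80,0,0],0,20],[[-80,0,0],0,20]]'

```text
clock: 12.35
position: [0.5202, 0.3079, 0.1644]
ee_rot: [0.702, -0.047, 0.709, 0.049]
contact_force: [0.0, 0.7, -3.3]
width: 0.042
```

Run:
```python
from h import *
goal([.517,.3045,.080],[np.cos(.1327),np.sin(.1327)])
a=viewer.get_image('scene');b=viewer.get_image('side')
f=lambda x:cv2.resize(x[:,:,::-1],None,fx=2.5,fy=2.5,interpolation=cv2.INTER_CUBIC)
cv2.imwrite('pics/9ab.png',np.hstack([f(a[150:330,255:395]),f(b[140:320,45:185])]))
```

```text
pos [0.5202 0.3079 0.1644] shift [84.4 -3.2 -2.8] turn 0.0035800593375474588 q6 0.278 w 0.042 F [ 0.   0.7 -3.3] t 12.35
```

View pics/9ab.png

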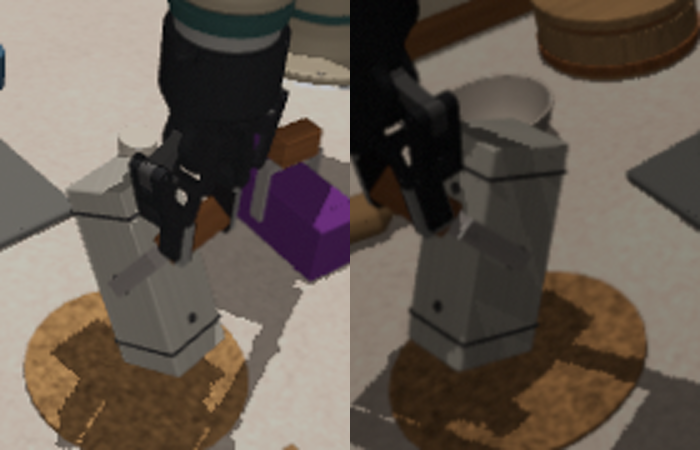

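>>> move_arm --rows '[[[0,-15,0],0,20],[[0,-30,0],0,20],[[0,-38,0],0,20],[[8,-38,0],0,20],[[16,-38,0],0,20],[[20,-38,0],0,20],[[20,-38,0],0,20]]'

```text
clock: 13.03
position: [0.5231, 0.2697, 0.1412]
ee_rot: [0.7, -0.048, 0.711, 0.048]
contact_force: [-0.7, 0.2, -4.4]
width: 0.042
```

Run:
```python
from h import *
goal([.517,.3045,.080],[np.cos(.1327),np.sin(.1327)])
a=viewer.get_image('scene');b=viewer.get_image('side')
f=lambda x:cv2.resize(x[:,:,::-1],None,fx=2.5,fy=2.5,interpolation=cv2.INTER_CUBIC)
cv2.imwrite('pics/10ab.png',np.hstack([f(a[150:330,255:395]),f(b[140:320,45:185])]))
```

```text
pos [0.5231 0.2697 0.1412] shift [61.2 35.2 -0.3] turn 0.003481908914869214 q6 0.216 w 0.042 F [-0.7  0.2 -4.4] t 13.0333
```

View pics/10ab.png

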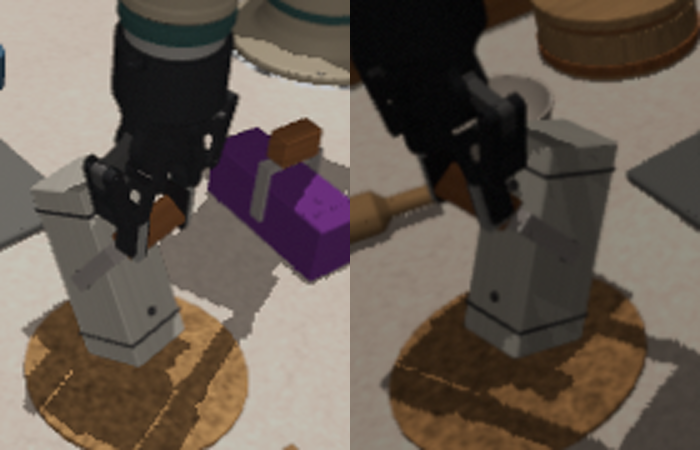

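```bash
cat >> h.py <<'E'
def wire(C,th,yaw=.1327):
    U=np.array([-np.sin(yaw),np.cos(yaw),0]);V=np.array([np.cos(yaw),np.sin(yaw),0]);Z=np.array([0,0,1.])
    t=np.radians(th);X=U*np.cos(t)-Z*np.sin(t);Y=U*np.sin(t)+Z*np.cos(t)
    return {(i,j,k):np.array(C)+X*i*.075+Y*k*.03+V*j*.028 for i in(-1,1) for j in(-1,1) for k in(-1,1)}
def draw(img,cal,P,off,s,col):
    for a in P:
        for b in P:
            if a<b and sum(x!=y for x,y in zip(a,b))==1:
                p=[tuple(int(v) for v in (proj(cal,P[q])-off)*s) for q in(a,b)];cv2.line(img,p[0],p[1],col,1)
E
python3 - <<'E'
from h import *
a=viewer.get_image('scene');b=viewer.get_image('side')
S=viewer.get_calibration('scene');D=viewer.get_calibration('side')
f=lambda x:cv2.resize(np.ascontiguousarray(x[:,:,::-1]),None,fx=2.8,fy=2.8,interpolation=cv2.INTER_CUBIC)
A=f(a[170:330,255:385]);B=f(b[150:310,65:195])
U=np.array([-np.sin(.1327),np.cos(.1327)])
p=manip.get_state()['position'];g=np.array([*(p[:2]-.004*U),p[2]+.009])
c=np.array([*(g[:2]-.0345*U),g[2]-.0574]);print(c)
for th,col in((62,(0,0,255)),(70,(0,255,0))):
    P=wire(c,th)
    print(th,min(v[2] for v in P.values()))
    draw(A,S,P,[255,170],2.8,col);draw(B,D,P,[65,150],2.8,col)
cv2.imwrite('pics/11.png',np.hstack([A,B]))
E
```

```text
[0.52958161 0.23218738 0.09474978]
62 0.014444568639936116
70 0.01401223412921916
```

View pics/11.png

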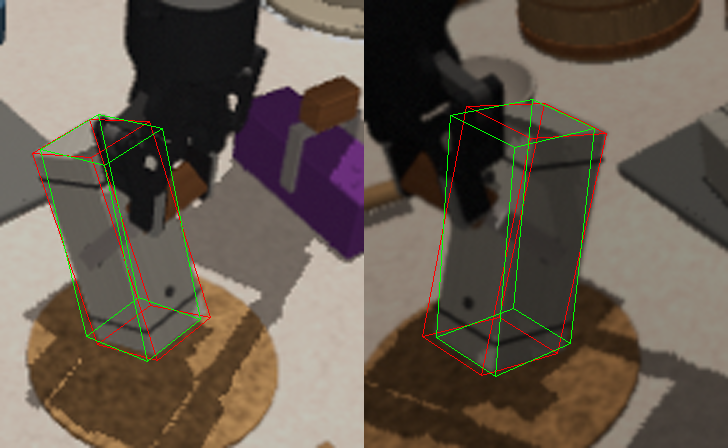

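>>> move_arm --rows '[[[3,0,0],0,20],[[6,0,0],0,20],[[8,0,0],0,20],[[8,0,0],0,20]]'

```text
clock: 13.57
position: [0.5242, 0.2705, 0.1348]
ee_rot: [0.701, -0.048, 0.71, 0.049]
contact_force: [-0.5, 0.3, -3.7]
width: 0.0421
```

Run:
```python
from h import *
goal([.517,.3045,.080],[np.cos(.1327),np.sin(.1327)])
```

```text
pos [0.5242 0.2705 0.1348] shift [54.9 34.6 -1.8] turn 0.004286779270189944 q6 0.216 w 0.0421 F [-0.5  0.3 -3.7] t 13.5667
```

>>> move_arm --rows '[[[1,0,0],0,20],[[2,0,0],0,20],[[2,0,0],0,20]]'

```text
clock: 13.82
position: [0.5243, 0.2704, 0.134]
ee_rot: [0.701, -0.048, 0.71, 0.049]
contact_force: [-1.9, -0.1, 4.5]
width: 0.0419
```

>>> move_arm --rows '[[[-1,0,0],0,20],[[-1,0,0],0,85],[[-1,0,0],0,85],[[-1,0,0],0,85],[[-1,0,0],0,85],[[-1,0,0],0,85],[[-1,0,0],0,85],[[-1,0,0],0,85]]'

```text
clock: 14.48
position: [0.5244, 0.2704, 0.1349]
ee_rot: [0.701, -0.048, 0.71, 0.049]
contact_force: [-0.4, -0.8, -0.6]
width: 0.0849
```

Run:
```python
from h import *
goal([.517,.3045,.080],[np.cos(.1327),np.sin(.1327)])
a=viewer.get_image('scene');b=viewer.get_image('side')
f=lambda x:cv2.resize(x[:,:,::-1],None,fx=2.5,fy=2.5,interpolation=cv2.INTER_CUBIC)
cv2.imwrite('pics/12ab.png',np.hstack([f(a[150:330,255:395]),f(b[140:320,45:185])]))
```

```text
pos [0.5244 0.2704 0.1349] shift [55.  34.7 -2. ] turn 0.00437969742913058 q6 0.216 w 0.0849 F [-0.4 -0.8 -0.6] t 14.4833
```

View pics/12ab.png

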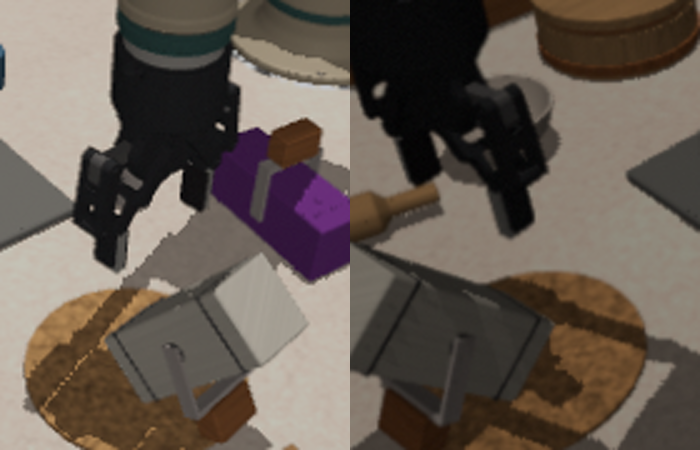

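Run:
```python
from h import *
goal([.517,.3045,.080],[np.cos(.1327),np.sin(.1327)])
a=viewer.get_image('scene');b=viewer.get_image('side')
f=lambda x:cv2.resize(x[:,:,::-1],None,fx=2.2,fy=2.2,interpolation=cv2.INTER_CUBIC)
cv2.imwrite('pics/13ab.png',np.hstack([f(a[184:384,230:410]),f(b[184:384,0:180])]))
w=viewer.get_image('wrist');save('13w',w,1.5)
```

```text
pos [0.5243 0.2704 0.1349] shift [55.  34.7 -1.9] turn 0.004394017897129787 q6 0.216 w 0.0851 F [-0.   0.8 -0.2] t 14.5833
```

View pics/13ab.png

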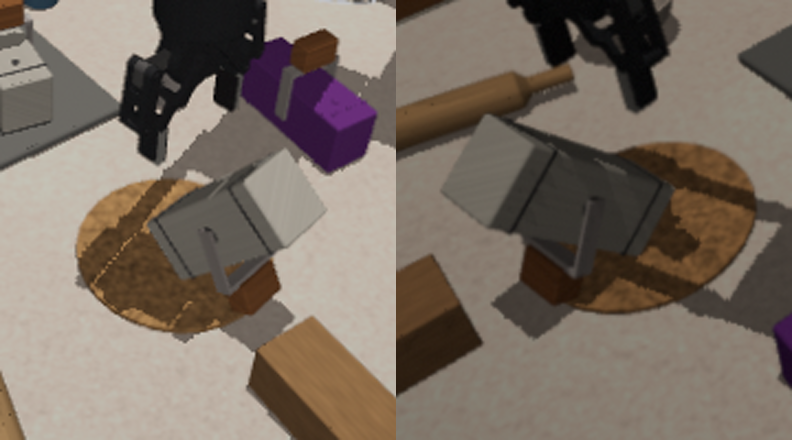

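View pics/13w.png

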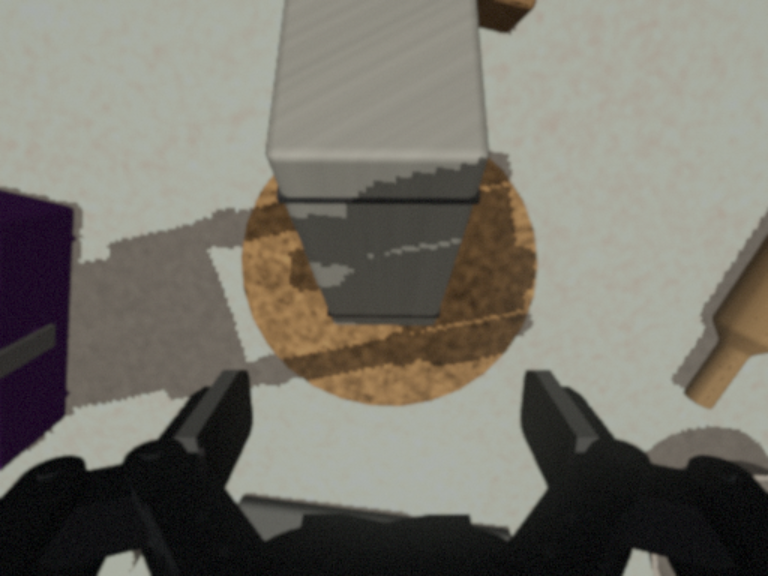

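It rocked past upright and tipped towards +y. It now leans with its light end up towards +y, resting on the handle and the heavy end's edge, and both other views agree. I'll fit its pose before recovering.

Run:
```python
from h import *
from scipy.optimize import least_squares
S=viewer.get_calibration('scene');D=viewer.get_calibration('side');W=viewer.get_calibration('wrist')
obs=[]
for (k,p) in [((-1,-1,-1),(285,150)),((-1,-1,1),(327,212)),((-1,1,1),(272,250)),((-1,1,-1),(233,188)),((1,1,-1),(149,221))]:
    obs.append((S,k,np.array(p)/2.2+[230,184]))
for (k,p) in [((-1,1,-1),(485,115)),((-1,-1,-1),(557,147)),((-1,-1,1),(512,230)),((-1,1,1),(441,187)),((1,-1,-1),(672,188))]:
    obs.append((D,k,(np.array(p)-[396,0])/2.2+[0,184]))
for (k,p) in [((-1,1,-1),(488,157)),((-1,-1,-1),(268,155)),((1,1,-1),(443,322)),((1,-1,-1),(330,322))]:
    obs.append((W,k,np.array(p)/1.5))
def res(v):
    P=wire(v[:3],v[3],v[4]);return np.concatenate([proj(c,P[k])-p for c,k,p in obs])
r=least_squares(res,[.52,.32,.07,140,.13],x_scale=[.01,.01,.01,5,.05]);print(np.round(r.x,4),np.round(r.fun.reshape(-1,2),1).tolist())
P=wire(r.x[:3],r.x[3],r.x[4])
for k in P: print(k,np.round(P[k],3))
```

```text
[5.155000e-01 3.197000e-01 7.860000e-02 1.277117e+02 1.479000e-01] [[0.9, 0.1], [1.0, 1.0], [7.3, 1.4], [4.9, -1.0], [-2.7, 3.3], [0.1, 0.9], [-9.8, 1.2], [-10.7, 2.2], [-0.6, 5.0], [2.5, 1.4], [-0.2, 2.1], [-0.2, 4.9], [-4.4, 1.8], [3.8, 2.1]]
(-1, -1, -1) [0.485 0.337 0.156]
(-1, -1, 1) [0.478 0.384 0.12 ]
(-1, 1, -1) [0.54  0.346 0.156]
(-1, 1, 1) [0.533 0.393 0.12 ]
(1, -1, -1) [0.498 0.247 0.038]
(1, -1, 1) [0.491 0.294 0.001]
(1, 1, -1) [0.553 0.255 0.038]
(1, 1, 1) [0.546 0.302 0.001]
```

Run:
```python
from h import *
a=viewer.get_image('scene');b=viewer.get_image('side');print(manip.get_state()['clock'])
f=lambda x:cv2.resize(x[:,:,::-1],None,fx=2.2,fy=2.2,interpolation=cv2.INTER_CUBIC)
new=np.hstack([f(a[184:384,230:410]),f(b[184:384,0:180])])
cv2.imwrite('pics/14ab.png',new)
d=cv2.absdiff(new,cv2.imread('pics/13ab.png')).max(2);print((d>40).sum(), d[:,:396].max(), d[:,396:].max())
from scipy.optimize import least_squares
S=viewer.get_calibration('scene');D=viewer.get_calibration('side')
# triangulate light face corners with both assignments
sc={'t':(285,150),'r':(327,212),'b':(272,250),'l':(233,188)}
sd={'t':(485,115),'r':(557,147),'b':(512,230),'l':(441,187)}
for i in range(4):
    o=[]
    for q in range(4):
        k='trbl'[q];m='trbl'[(q+i)%4]
        X,e=tri((S,np.array(sc[k])/2.2+[230,184]),(D,(np.array(sd[m])-[396,0])/2.2+[0,184]));o.append((k+m,np.round(X,3).tolist(),round(float(np.abs(e).max()),1)))
    print(o)
```

```text
14.8333
3 51 24
[('tt', [0.508, 0.352, 0.181], 0.2), ('rr', [0.482, 0.354, 0.136], 18.4), ('bb', [0.512, 0.364, 0.081], 0.4), ('ll', [0.538, 0.364, 0.14], 16.6)]
[('tr', [0.48, 0.329, 0.151], 2.1), ('rb', [0.473, 0.375, 0.115], 2.3), ('bl', [0.542, 0.386, 0.121], 1.1), ('lt', [0.547, 0.343, 0.154], 0.8)]
[('tb', [0.47, 0.351, 0.135], 15.6), ('rl', [0.503, 0.395, 0.15], 1.4), ('bt', [0.55, 0.365, 0.139], 13.3), ('lr', [0.519, 0.316, 0.12], 1.0)]
[('tl', [0.5, 0.372, 0.168], 15.4), ('rt', [0.511, 0.376, 0.166], 15.6), ('br', [0.522, 0.341, 0.103], 15.9), ('lb', [0.508, 0.34, 0.102], 16.8)]
```

View pics/14ab.png

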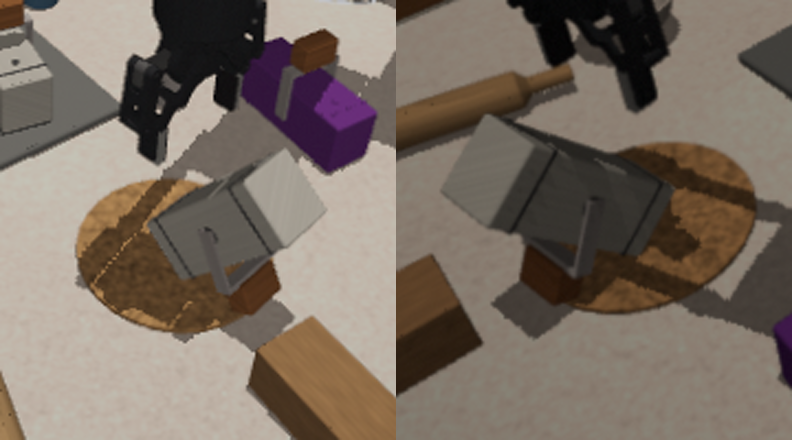

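Run:
```python
from h import *
a=viewer.get_image('scene');b=viewer.get_image('side')
f=lambda x:cv2.resize(np.ascontiguousarray(x[:,:,::-1]),None,fx=6,fy=6,interpolation=cv2.INTER_CUBIC)
A=f(a[245:325,290:385]);B=f(b[230:310,15:145]);cv2.imwrite('pics/15a.png',A);cv2.imwrite('pics/15b.png',B)
```

```text
(no output)
```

View pics/15a.png

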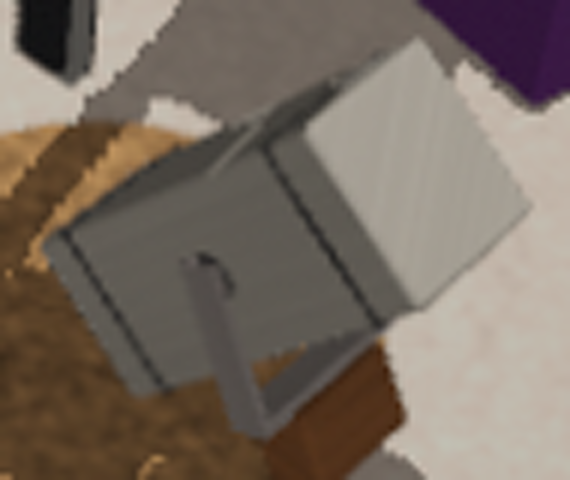

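View pics/15b.png

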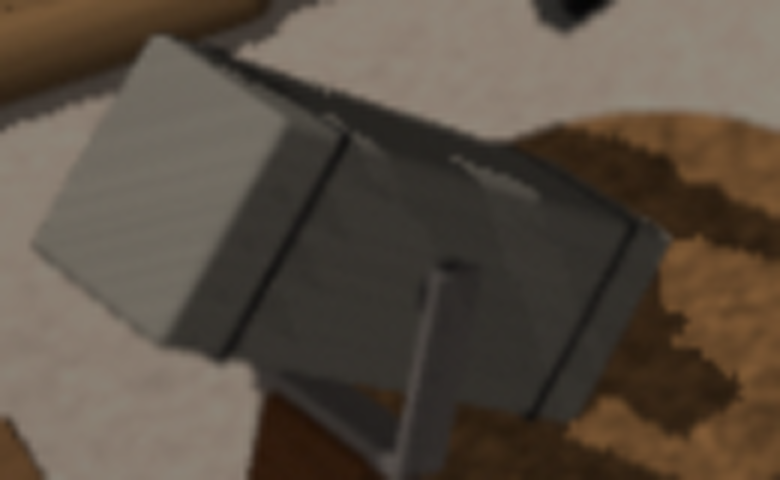

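Run:
```python
from h import *
from scipy.optimize import least_squares
S=viewer.get_calibration('scene');D=viewer.get_calibration('side');W=viewer.get_calibration('wrist')
obs=[]
for k,p in [((-1,-1,-1),(423,40)),((-1,-1,1),(530,207)),((-1,1,1),(415,310)),((-1,1,-1),(307,125)),((1,1,-1),(47,243)),((1,1,1),(142,395))]: obs.append((S,k,np.array(p)/6+[290,245]))
for k,p in [((-1,1,-1),(155,37)),((-1,-1,-1),(290,125)),((-1,-1,1),(165,343)),((-1,1,1),(33,243)),((1,-1,-1),(668,237)),((1,-1,1),(570,420))]: obs.append((D,k,np.array(p)/6+[15,230]))
for (k,p) in [((-1,1,-1),(488,157)),((-1,-1,-1),(268,155)),((1,1,-1),(443,322)),((1,-1,-1),(330,322))]:
    obs.append((W,k,np.array(p)/1.5))
for use in ('SDW','SD'):
  for free in (0,1):
    o=[q for q in obs if not(use=='SD' and q[0] is W)]
    def model(v):
        C=v[:3];sz=v[5:8] if free else (1,1,1)
        P=wire([0,0,0],v[3],v[4]);yaw=v[4];
        out={}
        U=np.array([-np.sin(yaw),np.cos(yaw),0]);V=np.array([np.cos(yaw),np.sin(yaw),0]);Z=np.array([0,0,1.]);t=np.radians(v[3])
        X=U*np.cos(t)-Z*np.sin(t);Y=U*np.sin(t)+Z*np.cos(t)
        return {k:C+X*k[0]*.075*sz[0]+V*k[1]*.028*sz[1]+Y*k[2]*.03*sz[2] for k in P}
    def res(v):
        P=model(v);return np.concatenate([proj(c,P[k])-p for c,k,p in o])
    r=least_squares(res,[.515,.32,.08,128,.13,1,1,1],x_scale=[.01,.01,.01,5,.05,.1,.1,.1]);print(use,free,np.round(r.x,4),'rms',np.sqrt(np.mean(r.fun**2)))
    if free==0 or 1:
        print(np.round(r.fun.reshape(-1,2),1).tolist())
    P=model(r.x);print({k:np.round((P[(k[0],1,k[1])]+P[(k[0],-1,k[1])])/2,3).tolist() for k in((-1,-1),(-1,1),(1,-1),(1,1))})
```

```text
SDW 0 [5.154000e-01 3.209000e-01 8.190000e-02 1.274246e+02 1.409000e-01
 1.000000e+00 1.000000e+00 1.000000e+00] rms 1.8211115143935275
[[0.7, -0.5], [2.2, 0.9], [2.4, 1.4], [0.2, 1.5], [-2.1, 1.5], [-0.9, 2.3], [-1.5, -0.5], [-1.3, -0.2], [-2.3, 2.3], [-2.2, 2.0], [0.8, 0.9], [0.1, 2.1], [2.2, 0.5], [-2.2, 2.2], [-4.5, 1.6], [2.7, 1.5]]
{(-1, -1): [0.512, 0.342, 0.16], (-1, 1): [0.506, 0.39, 0.123], (1, -1): [0.525, 0.252, 0.041], (1, 1): [0.518, 0.299, 0.004]}
SDW 1 [5.15400e-01 3.20900e-01 8.50000e-02 1.28255e+02 1.40400e-01 9.43100e-01
 1.00200e+00 9.27300e-01] rms 1.0698380118208084
[[0.6, 0.3], [0.3, -0.3], [0.5, 0.1], [0.1, 2.4], [-0.5, 0.3], [-0.6, -0.4], [-1.2, 0.5], [-1.0, 0.9], [0.1, 0.5], [0.1, 0.3], [-1.5, -0.2], [-0.8, -1.0], [1.3, -0.1], [-1.1, 1.5], [-3.7, 0.1], [1.5, -0.1]]
{(-1, -1): [0.512, 0.343, 0.158], (-1, 1): [0.506, 0.386, 0.123], (1, -1): [0.525, 0.256, 0.047], (1, 1): [0.518, 0.299, 0.012]}
SD 0 [5.148000e-01 3.188000e-01 8.250000e-02 1.273643e+02 1.306000e-01
 1.000000e+00 1.000000e+00 1.000000e+00] rms 1.1509206787822284
[[0.0, -1.5], [1.4, 0.1], [1.3, 0.2], [-0.7, 0.2], [-2.4, 0.2], [-1.4, 1.2], [0.1, -1.6], [-0.1, -1.2], [-1.3, 1.1], [-0.9, 0.6], [2.1, 0.4], [1.2, 1.5]]
{(-1, -1): [0.512, 0.34, 0.16], (-1, 1): [0.506, 0.388, 0.124], (1, -1): [0.524, 0.25, 0.041], (1, 1): [0.518, 0.297, 0.005]}
SD 1 [5.146000e-01 3.198000e-01 8.420000e-02 1.276201e+02 1.276000e-01
 9.568000e-01 9.826000e-01 9.516000e-01] rms 0.38485187797515236
[[0.1, -0.4], [0.3, -0.2], [0.5, -0.4], [-0.4, 1.0], [-0.5, -0.2], [-0.3, -0.3], [0.3, -0.3], [-0.3, -0.1], [-0.3, 0.3], [0.6, 0.1], [-0.2, 0.3], [-0.3, 0.1]]
{(-1, -1): [0.512, 0.341, 0.158], (-1, 1): [0.506, 0.386, 0.124], (1, -1): [0.523, 0.254, 0.045], (1, 1): [0.517, 0.299, 0.01]}
```

Run:
```python
from h import *
goal([.511,.349,.20],[-np.sin(.1327),np.cos(.1327)])
```

```text
pos [0.5243 0.2704 0.1349] shift [-64.9  79.8  -3.2] turn -1.56634991732862 q6 0.216 w 0.0853 F [ 0.9 -0.5 -0. ] t 14.9333
```

>>> move_arm --rows '[[[-35,0,0],0,85],[[-65,0,0],-0.1,85],[[-65,20,-1],-1.566,85],[[-65,40,-2],-1.566,85],[[-65,60,-3],-1.566,85],[[-65,80,-3],-1.566,85],[[-65,80,-3],-1.566,85],[[-65,80,-3],-1.566,85]]'

```text
clock: 15.6
position: [0.5108, 0.3505, 0.2]
ee_rot: [0.618, -0.335, 0.625, 0.34]
contact_force: [0.6, 0.3, -0.3]
width: 0.0852
```

Run:
```python
from h import *
goal([.511,.349,.135],[-np.sin(.1327),np.cos(.1327)])
```

```text
pos [0.5108 0.3505 0.2   ] shift [65.  -1.6 -0.7] turn -0.7082798252711112 q6 -0.511 w 0.0852 F [ 0.6  0.3 -0.3] t 15.6
```

>>> move_arm --rows '[[[0,-1,-1],-0.708,85],[[0,-1,-1],-0.708,85],[[0,-1,-1],-0.708,85],[[0,-1,-1],-0.708,85],[[0,-1,-1],-0.708,85],[[0,-1,-1],-0.708,85],[[30,-1,-1],-0.708,85],[[60,-1,-1],-0.708,85]]'

```text
clock: 16.27
position: [0.5121, 0.35, 0.1416]
ee_rot: [0.465, -0.529, 0.466, 0.535]
contact_force: [-0.1, 0.4, -0.4]
width: 0.0852
```

Run:
```python
from h import *
goal([.511,.349,.105],[-np.sin(.1327),np.cos(.1327)])
a=viewer.get_image('scene');b=viewer.get_image('side');w=viewer.get_image('wrist');save('16w',w,1)
f=lambda x:cv2.resize(x[:,:,::-1],None,fx=2.8,fy=2.8,interpolation=cv2.INTER_CUBIC)
cv2.imwrite('pics/16ab.png',np.hstack([f(a[190:340,270:400]),f(b[180:330,10:140])]))
```

```text
pos [0.5121 0.35   0.1416] shift [36.6  0.9 -1. ] turn -9.306419083854323e-05 q6 -1.222 w 0.0852 F [-0.1  0.4 -0.4] t 16.2667
```

View pics/16ab.png

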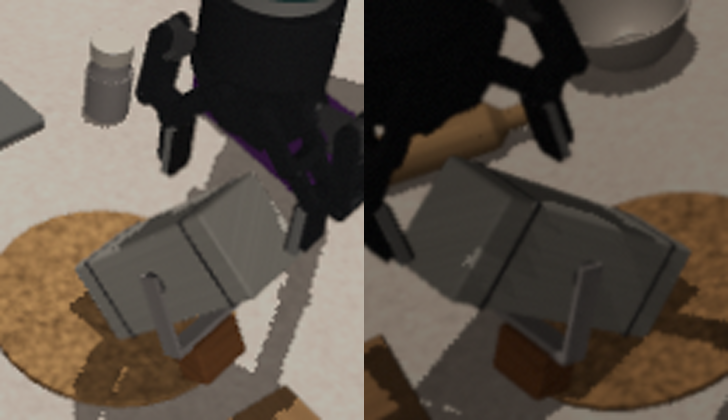

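View pics/16w.png

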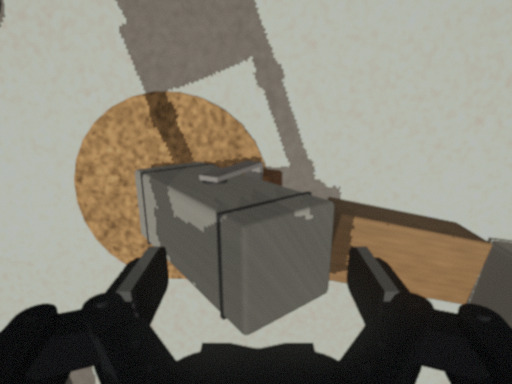

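>>> move_arm --rows '[[[10,1,-1],0,85],[[20,1,-1],0,85],[[28,1,-1],0,85],[[33,1,-1],0,85],[[36,1,-1],0,85],[[36,1,-1],0,85]]'

```text
clock: 16.92
position: [0.5069, 0.3469, 0.1014]
ee_rot: [0.461, -0.528, 0.471, 0.536]
contact_force: [0.3, 0.5, -0.3]
width: 0.0851
```

Run:
```python
from h import *
goal([.511,.349,.105],[-np.sin(.1327),np.cos(.1327)])
a=viewer.get_image('scene');b=viewer.get_image('side');w=viewer.get_image('wrist');save('17w',w,1)
f=lambda x:cv2.resize(x[:,:,::-1],None,fx=2.8,fy=2.8,interpolation=cv2.INTER_CUBIC)
cv2.imwrite('pics/17ab.png',np.hstack([f(a[190:340,270:400]),f(b[180:330,10:140])]))
```

```text
pos [0.5069 0.3469 0.1014] shift [-3.7 -4.2  1.6] turn -0.00032193970664629035 q6 -1.223 w 0.0851 F [ 0.3  0.5 -0.3] t 16.9167
```

View pics/17ab.png

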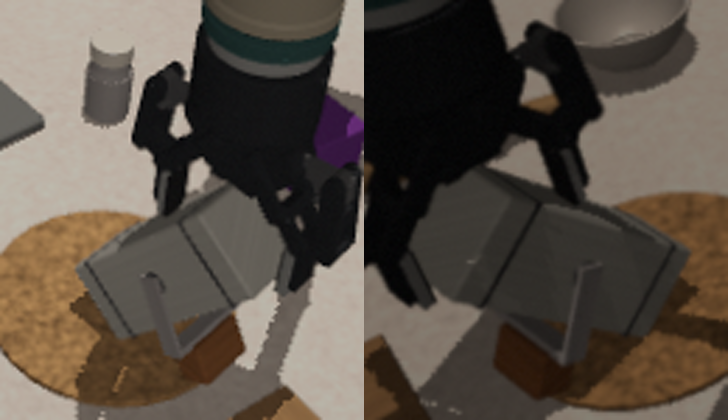

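View pics/17w.png

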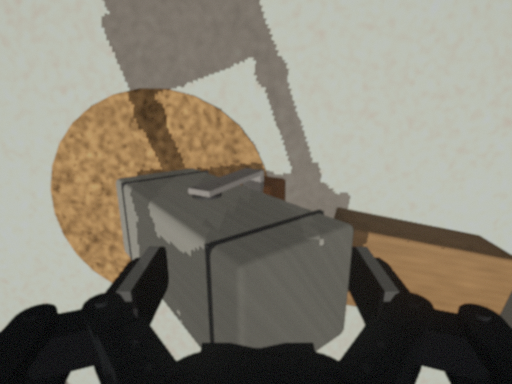

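>>> move_arm --rows '[[[0,-4,-5],0,85],[[0,-4,-10],0,85],[[0,-4,-15],0,85],[[0,-4,-20],0,83],[[0,-4,-25],0,81],[[0,-4,-30],0,79],[[0,-4,-35],0,77],[[0,-4,-35],0,77]]'

```text
clock: 17.73
position: [0.5162, 0.3117, 0.1023]
ee_rot: [0.461, -0.528, 0.471, 0.536]
contact_force: [0.5, -0.7, 1.6]
width: 0.0774
```

Run:
```python
from h import *
goal([.52,.268,.105],[-np.sin(.1327),np.cos(.1327)])
a=viewer.get_image('scene');b=viewer.get_image('side');w=viewer.get_image('wrist');save('18w',w,1)
f=lambda x:cv2.resize(x[:,:,::-1],None,fx=2.8,fy=2.8,interpolation=cv2.INTER_CUBIC)
cv2.imwrite('pics/18ab.png',np.hstack([f(a[190:340,270:400]),f(b[180:330,10:140])]))
```

```text
pos [0.5162 0.3117 0.1023] shift [ -2.6   2.  -43.8] turn -0.0011153531037815245 q6 -1.28 w 0.0774 F [ 0.5 -0.7  1.6] t 17.7333
```

View pics/18ab.png

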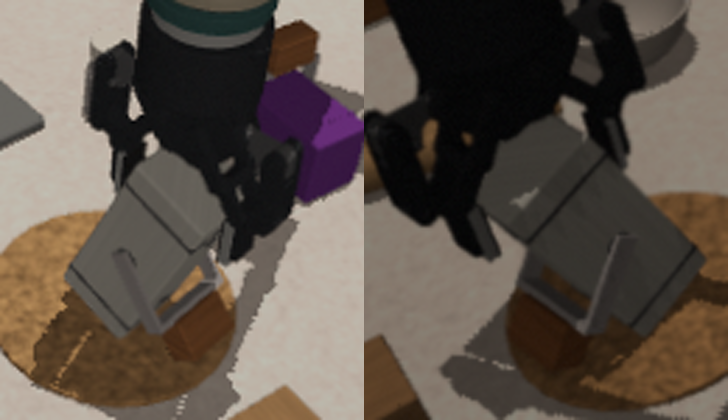

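View pics/18w.png

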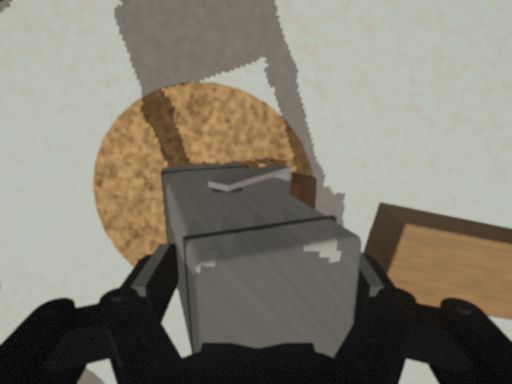

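>>> move_arm --rows '[[[0,0,-5],0,76],[[0,0,-10],0,75],[[0,1,-15],0,74],[[0,1,-20],0,73],[[0,1,-25],0,72],[[0,1,-30],0,71],[[0,1,-35],0,70],[[0,1,-35],0,70]]'

```text
clock: 18.55
position: [0.52, 0.2768, 0.1024]
ee_rot: [0.462, -0.528, 0.471, 0.536]
contact_force: [0.4, -1.5, 1.1]
width: 0.0697
```

Run:
```python
from h import *
goal([.52,.268,.105],[-np.sin(.1327),np.cos(.1327)])
a=viewer.get_image('scene');b=viewer.get_image('side');w=viewer.get_image('wrist');save('19w',w,1)
f=lambda x:cv2.resize(x[:,:,::-1],None,fx=2.8,fy=2.8,interpolation=cv2.INTER_CUBIC)
cv2.imwrite('pics/19ab.png',np.hstack([f(a[190:340,270:400]),f(b[180:330,30:160])]))
```

```text
pos [0.52   0.2768 0.1024] shift [-2.5  1.2 -8.8] turn -0.001347153263552725 q6 -1.335 w 0.0697 F [ 0.4 -1.5  1.1] t 18.55
```

View pics/19ab.png

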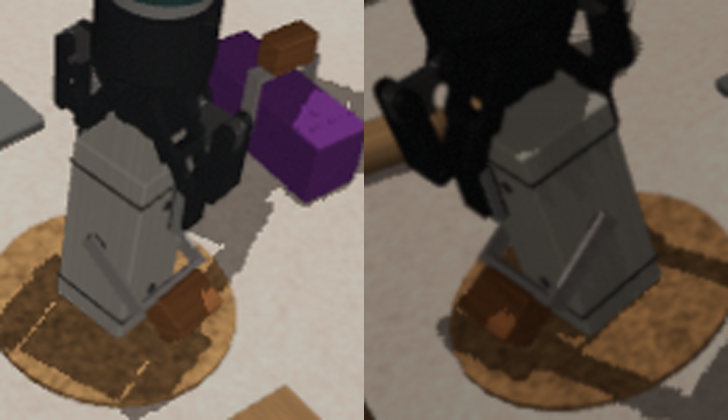

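View pics/19w.png

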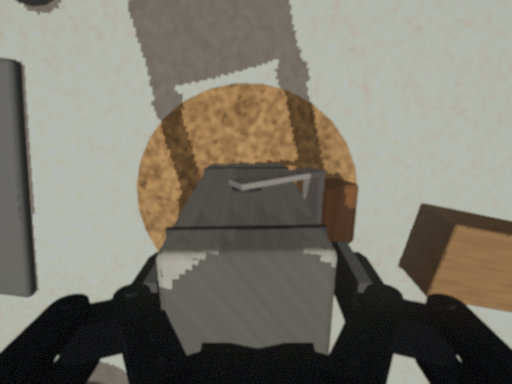

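>>> move_arm --rows '[[[0,1,-4],0,69],[[0,1,-8],0,68],[[0,1,-12],0,67],[[0,1,-14],0,66],[[0,1,-15],0,65],[[0,1,-15],0,64],[[0,1,-15],0,64]]' --force 20

```text
clock: 19.28
position: [0.5212, 0.2635, 0.1031]
ee_rot: [0.462, -0.528, 0.47, 0.536]
contact_force: [-0.5, 3.2, 2.8]
width: 0.0639
```

Run:
```python
from h import *
goal([.52,.268,.105],[-np.sin(.1327),np.cos(.1327)])
a=viewer.get_image('scene');b=viewer.get_image('side');w=viewer.get_image('wrist');save('20w',w,1)
f=lambda x:cv2.resize(x[:,:,::-1],None,fx=2.8,fy=2.8,interpolation=cv2.INTER_CUBIC)
cv2.imwrite('pics/20ab.png',np.hstack([f(a[190:340,270:400]),f(b[180:330,30:160])]))
```

```text
pos [0.5212 0.2635 0.1031] shift [-1.9  0.6  4.6] turn -0.0010793354406761768 q6 -1.359 w 0.0639 F [-0.5  3.2  2.8] t 19.2833
```

View pics/20ab.png

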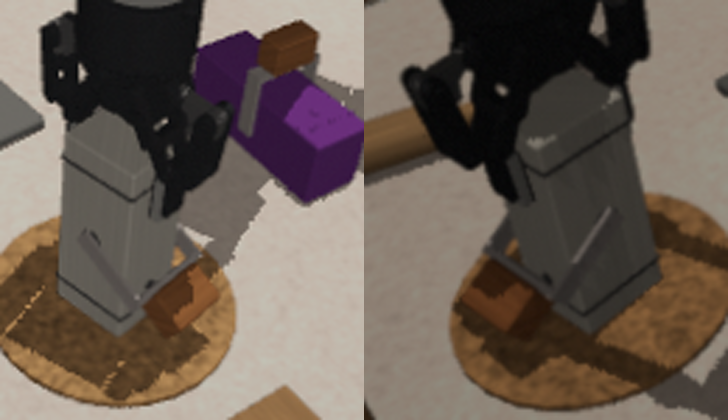

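View pics/20w.png

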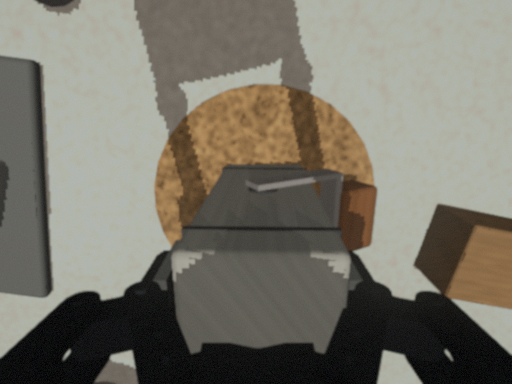

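>>> move_arm --rows '[[[0,0,2],0,64],[[0,0,4],0,65],[[0,0,4],0,67],[[0,0,4],0,70],[[0,0,4],0,75],[[0,0,4],0,80],[[0,0,4],0,85],[[0,0,4],0,85]]'

```text
clock: 20.1
position: [0.5207, 0.2672, 0.1029]
ee_rot: [0.462, -0.528, 0.47, 0.536]
contact_force: [0.6, 0.0, -0.0]
width: 0.085
```

Run:
```python
from h import *
goal([.52,.268,.2],[-np.sin(.1327),np.cos(.1327)])
a=viewer.get_image('scene');b=viewer.get_image('side');w=viewer.get_image('wrist');save('21w',w,1)
f=lambda x:cv2.resize(x[:,:,::-1],None,fx=2.8,fy=2.8,interpolation=cv2.INTER_CUBIC)
cv2.imwrite('pics/21ab.png',np.hstack([f(a[190:340,270:400]),f(b[180:330,30:160])]))
```

```text
pos [0.5207 0.2672 0.1029] shift [-97.    2.1   0.9] turn -0.0007468263079166704 q6 -1.352 w 0.085 F [ 0.6  0.  -0. ] t 20.1
```

View pics/21ab.png

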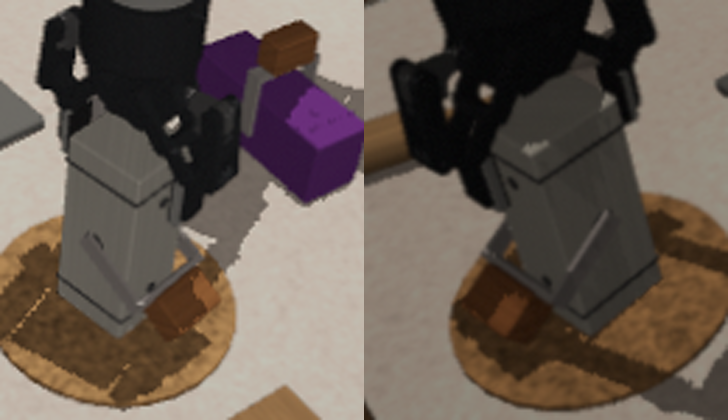

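View pics/21w.png

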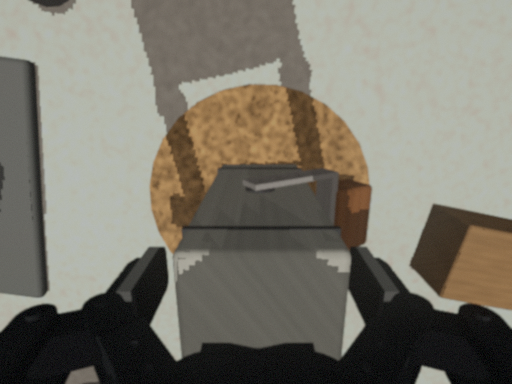

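Run:
```python
from h import *
a=viewer.get_image('scene');b=viewer.get_image('side');print(manip.get_state()['clock'])
S=viewer.get_calibration('scene');D=viewer.get_calibration('side')
f=lambda x:cv2.resize(np.ascontiguousarray(x[:,:,::-1]),None,fx=5,fy=5,interpolation=cv2.INTER_CUBIC)
A=f(a[225:320,285:360]);B=f(b[205:305,70:150])
for nm,img,cal,off in(('22a',A,S,[285,225]),('22b',B,D,[70,205])):
    for th,col in((90,(0,0,255)),(97,(0,255,0))):
        # bottom handle-side edge fixed
        P=wire([0,0,0],th); e=np.array([.518,.299,.006])-(P[(1,1,1)]+P[(1,-1,1)])/2
        if th==90: e=e
        draw(img,cal,{k:v+e for k,v in P.items()},off,5,col)
    cv2.imwrite(f'pics/{nm}.png',img)
```

```text
20.35
```

View pics/22a.png

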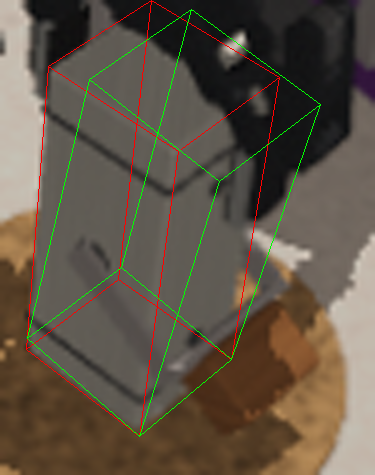

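View pics/22b.png

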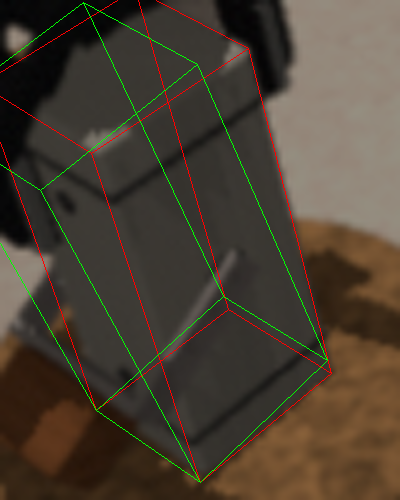

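The overlay of a vertical box (red) matches the tin's edges, so it stands upright and centred. I'll back off straight up.

>>> move_arm --rows '[[[-8,0,1],0,85],[[-20,0,1],0,85],[[-40,0,1],0,85],[[-65,0,1],0,85],[[-95,0,1],0,85],[[-125,0,1],0,85],[[-130,0,1],0,85],[[-130,0,1],0,85]]'

```text
clock: 21.02
position: [0.5241, 0.2691, 0.2364]
ee_rot: [0.464, -0.529, 0.468, 0.535]
contact_force: [-0.6, -0.5, 0.3]
width: 0.0851
```

Run:
```python
from h import *
from scipy.optimize import least_squares
goal([.52,.268,.2],[-np.sin(.1327),np.cos(.1327)])
a=viewer.get_image('scene');b=viewer.get_image('side');print(manip.get_state()['clock'])
save('23s',a);
f=lambda x:cv2.resize(np.ascontiguousarray(x[:,:,::-1]),None,fx=4,fy=4,interpolation=cv2.INTER_CUBIC)
A=f(a[200:325,275:370]);B=f(b[185:310,60:155]);cv2.imwrite('pics/23ab.png',np.hstack([A,B]))
```

```text
pos [0.5241 0.2691 0.2364] shift [36.5  3.9 -0.6] turn -0.000707989046863311 q6 -1.35 w 0.0851 F [-0.6 -0.5  0.3] t 21.0167
21.1167
```

View pics/23ab.png

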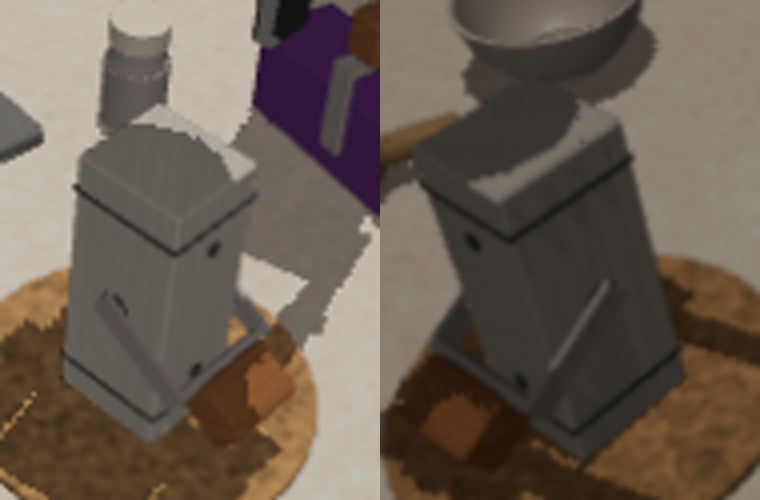

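View pics/23s.png

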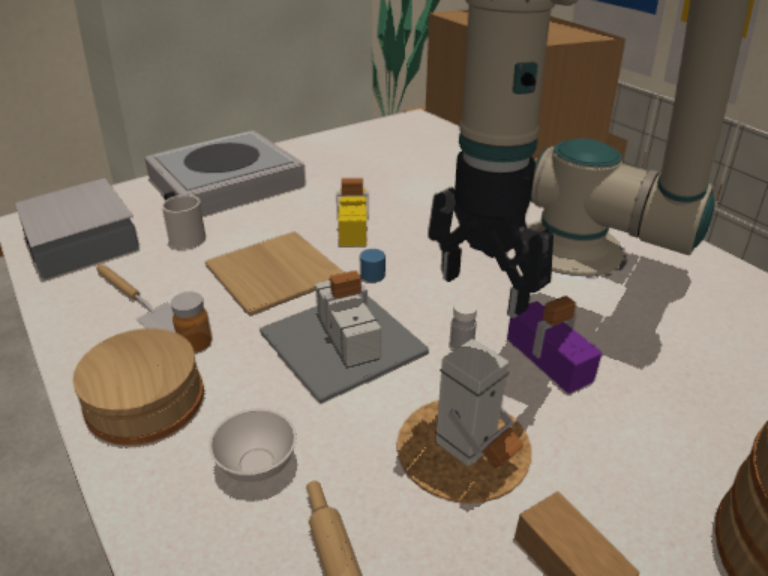

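Run:
```python
from h import *
from scipy.optimize import least_squares
S=viewer.get_calibration('scene');D=viewer.get_calibration('side')
o=[(S,k,np.array(p)/4+[275,200]) for k,p in [((-1,1,-1),(80,158)),((-1,1,1),(178,218)),((-1,-1,1),(257,163)),((-1,-1,-1),(160,104)),((1,1,-1),(65,380)),((1,1,1),(152,442))]]
o+=[(D,k,(np.array(p)-[380,0])/4+[60,185]) for k,p in [((-1,1,1),(415,152)),((-1,-1,1),(497,205)),((-1,-1,-1),(620,118)),((1,-1,1),(585,460)),((1,-1,-1),(685,380))]]
def res(v):
    P=wire(v[:3],v[3],v[4]);return np.concatenate([proj(c,P[k])-p for c,k,p in o])
r=least_squares(res,[.52,.268,.08,90,.13],x_scale=[.01,.01,.01,5,.05]);print(np.round(r.x,4),np.sqrt(np.mean(r.fun**2)))
print('dist mat',np.hypot(*(r.x[:2]-[.5247,.2697])))
```

```text
[5.2160e-01 2.6780e-01 7.9700e-02 8.9833e+01 1.3810e-01] 0.9227616281176199
dist mat 0.003607630835676341
```

Run:
```python
from h import *
st=manip.get_state();print(st['clock'],st['contact_force'])
d=cv2.absdiff(cv2.imread('pics/23s.png'),cv2.imread('pics/0scene.png'))[270:365,315:385].max(2);print('other tin diff',np.median(d),(d>40).mean())
print(manip.sign_off())
```

```text
21.1167 [ 0.06438711 -0.29868671 -0.50418441]
other tin diff 13.0 0.0016541353383458647
the job is handed in; nothing more can be done
None
```

The tin from the wooden board now stands upright on its heavy end on the cork mat, and I handed the job in at about 21 s of the 51 s allowed. `sign_off` reports no verdict.

**Lift:** I lifted the tin by its handle. With the TCP at 0.228 m, its centre was about 0.18 m above the table. The end towards the mat dipped.

**Leaning the grip:** The moves could not tilt the tool. So I set the tin flat on the mat, pushed the handle to its stop on the heavy side and regrasped it. The tin then hung at about 62° instead of the nearly upright hang the task describes.

**What went wrong:** When I let go at that angle, the tin rocked past upright and came to rest leaning about 37° on its handle. I straddled its upper end with the open fingers, eased it back upright and opened the fingers.

**Last checks:**
- **Tilt:** a fit to two camera views puts the tin within about 1° of vertical, with a residual of about 0.9 pixels.
- **Position:** the same fit puts its centre about 4 mm from the mat's centre and 0.080 m above the table.
- **Clearance:** the gripper was raised clear and no contact force showed.
- **Other tin:** its picture is unchanged from the start, apart from a slight change in lighting.
- **Disagreement:** the wrist camera and the two fixed cameras differed by up to about 10 mm on the grip's position early on. I settled that with a closer look before grasping.

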